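Fit new stud sockets in a boot sole

ROBOT

A 6-joint arm with a two-finger parallel gripper is mounted at the origin on the work surface. World frame = base frame: x ahead of the robot, y to its left, z up, the work surface at z = 0. Lengths are in m, angles in rad, forces in N, time in s.
With the tool pointing down it reaches from about 0.425 to 0.95 m from the base axis. Payload 3.5 kg.
Tool frame: the origin (TCP) lies at the very end of the fingers, on their centre line; the grasp point (between the pads) lies 19 mm behind it; z points along the fingers, y is the direction in which the jaws open and shut (so a half turn about z gives the same grasp; the last joint's range is limited). The gripper opens to 85 mm and grips with 20 to 120 N. Pads are 22 mm wide; open, the fingers measure 114 mm over their backs; the gripper's body (76 mm by 85 mm) begins 54 mm behind the grasp point. The pads swing forward as they close: fully open they stand 13 mm farther back than shut.
Start: joints at [-1.393, 0.286, 1.577, -0, 1.279, -0.15], TCP at [0.217, -0.639, 0.231] pointing down, gripper open.
Joint ranges: [-2.77, 2.77], [-0.9, 2.22], [0.21, 2.48], [-1.53, 4.67], [0.24, 2.81], [-2.84, 2.84]. Speed limits (rad/s): [2.79, 2.79, 3.14, 3.14, 3.14, 3.14].

INTERFACE

Orientations are given as a unit quaternion [x, y, z, w].
In Python, from plant import ctrl, imaging gives the robot as it stands.
- The arm moves only by the shell command python3 -m creep 'ROWS' [OPENING] [FORCE]. ROWS is JSON, one flat list of numbers, 4 for each row, row after row: the shift along the tool's x, y, z in units of 25 mm (1.0 is 25 mm), then the turn about the tool's z in units of 5 degrees (1.0 is 5 degrees). A call has 1 to 20 rows; each row is the pose to reach, as a shift and turn from the pose commanded when the call began, along the tool's axes at that moment; what a row does not reach only later rows make up. A row lasts 1/12 s, in which the tool goes at most 41.7 mm and 7.16 degrees, less where a joint would pass 70% of its speed; a pose out of reach is approached as far as the arm can. A call with a gripper value outside its range is refused whole. OPENING is the closure in counts, from 0 (fully open) to 255 (shut), set as the call begins (- or left out, the last holds). The fingers move at their own pace and stop on an object; FORCE is the grip in N (left out, the last holds). Time passes only in rows, so rows that repeat a pose let the fingers close. It gives the time, the measured TCP pose, the force and the opening at its end, in the units of the state.
- ctrl.get_state(): the state, without advancing time (a new reading comes with each control period).
- imaging.read_camera(name): name is "side" or "top"; returns the picture (420x560x3 uint8, red, green, blue); there is no depth.
- imaging.camera_info(name): a dict with "intrinsics" (3x3 intrinsics, pixels), "origin" and "attitude" of the camera in the world. Camera axes: x right, y down, z forward; pixel columns grow to the right and rows downward; lengths in m; the calibration is good to about 2 mm. A picture is of the moment at which its call begins. camera_info takes no time and is no camera call.
- ctrl.sign_off(): hands the job in, once; it reports no verdict.
Trained networks look in the newest picture that a camera, given by its name, has taken for a name from the list of things; names that differ only in an ending like _2 or _b are one class to them, and where a whole thing is asked for, a point or a joint stands for the part that bears it (a point fixed in the world has none). Each returns a list of dicts, best first, with "p" (0 to 1); they miss things now and then, are a little off and sometimes report something else, mostly with a low value. They report only what shows in the picture. A call takes as long as a camera call. They do not tell look-alikes from the thing itself.
- imaging.silhouettes(camera, name): "mask" (420x560 bool, what is visible of it) and "uv" ([column, row] in pixels, amid what is visible of it).
The state is a dict: "time": time; "qpos": joint angles; "dq": joint speeds; "joint_efforts": joint torques, N m; "eef_pos": TCP position; "tcp_rot": TCP orientation; "contact_force": force on the tool from outside, world axes, zero at the start; "wrist_torque": the same for the moment, N m; "opening": opening from 0.0 (shut) to 1.0 (fully open).
Only numpy, scipy, OpenCV 4.12 (cv2) and the standard library are available. Lean on these libraries where they do the work, as an engineer would, in place of code of your own. Each camera call takes 0.05 s, during which the arm holds its last target.

TASK

First pull every worn brown socket out of the upturned boot's sole and drop it in the green scrap bin. Then press each new brass socket that lies on the bench into a hole of its own in the sole, any hole, until its flange sits fully home, and plug a stud from the rack fully down into every new socket. Leave the polish tin, hammer, glue bottle and brush alone.

Things in the scene. Friction and masses are not known exactly. Their poses are not given: they have to be found in the camera images.
- boot: brown boot held sole up on a fixed blue stand; flat tan sole level at 150 mm above the bench, about 295 mm long, 88 mm wide at the forefoot and 66 mm at the heel, with three round holes along its centre line. Does not move. Origin on the bench below the boot, y towards the toe, x across the boot; the holes lie at y = +85, +25 and -90 mm
- hole0 (a point): mouth of the toe hole in the boot's sole: centre, level with the sole (150 mm above the bench). Blind round hole 26.2 mm wide, 14 mm deep, unchamfered, its axis upright; x across the boot, y towards the toe
- hole1 (a point): mouth of the ball (middle) hole in the boot's sole: centre, level with the sole (150 mm above the bench). Blind round hole 26.2 mm wide, 14 mm deep, unchamfered, its axis upright; x across the boot, y towards the toe
- hole2 (a point): mouth of the heel hole in the boot's sole: centre, level with the sole (150 mm above the bench). Blind round hole 26.2 mm wide, 14 mm deep, unchamfered, its axis upright; x across the boot, y towards the toe
- socket0: new brass stud socket, a flanged plain bushing: barrel 25 mm across and 11 mm long below, flange 32 mm across and 9 mm thick above (20 mm tall in all), bore 9.6 mm right through, square edges. Starts on the bench, flange up. Origin at the centre of the barrel's foot, z up the axis to the flange. Two or three of the three are there (absent: None); it may be knocked 2 to 4 cm aside, and slides upright
- socket1: new brass stud socket, a flanged plain bushing: barrel 25 mm across and 11 mm long below, flange 32 mm across and 9 mm thick above (20 mm tall in all), bore 9.6 mm right through, square edges. Starts on the bench, flange up. Origin at the centre of the barrel's foot, z up the axis to the flange. Two or three of the three are there (absent: None); it may be knocked 2 to 4 cm aside, and slides upright
- socket2: new brass stud socket, a flanged plain bushing: barrel 25 mm across and 11 mm long below, flange 32 mm across and 9 mm thick above (20 mm tall in all), bore 9.6 mm right through, square edges. Starts on the bench, flange up. Origin at the centre of the barrel's foot, z up the axis to the flange. Two or three of the three are there (absent: None); it may be knocked 2 to 4 cm aside, and slides upright
- worn0: worn, dark rust-brown socket, the same outside as a new one (barrel 25 x 11 mm, flange 32 x 9 mm), its bore filled by a broken grey stud stub that stands 3 mm proud of the flange. Sits loosely, fully home, in a hole of the boot's sole, flange on the sole; it can be taken by the flange and lifted straight out. Origin at the centre of the barrel's foot, z up. Two or all of the three are there (absent: None)
- worn1: worn, dark rust-brown socket, the same outside as a new one (barrel 25 x 11 mm, flange 32 x 9 mm), its bore filled by a broken grey stud stub that stands 3 mm proud of the flange. Sits loosely, fully home, in a hole of the boot's sole, flange on the sole; it can be taken by the flange and lifted straight out. Origin at the centre of the barrel's foot, z up. Two or all of the three are there (absent: None)
- worn2: worn, dark rust-brown socket, the same outside as a new one (barrel 25 x 11 mm, flange 32 x 9 mm), its bore filled by a broken grey stud stub that stands 3 mm proud of the flange. Sits loosely, fully home, in a hole of the boot's sole, flange on the sole; it can be taken by the flange and lifted straight out. Origin at the centre of the barrel's foot, z up. Two or all of the three are there (absent: None)
- stud0: stud: steel pin 8 mm across and 16 mm long below, white round head 18 mm across and 16 mm tall above. Starts in a hole of the stud rack, head up, head resting on the rack's top. Origin at the pin's tip, z up the axis; the head spans z 16 to 32 mm. Three are always there, one may be left over
- stud1: stud: steel pin 8 mm across and 16 mm long below, white round head 18 mm across and 16 mm tall above. Starts in a hole of the stud rack, head up, head resting on the rack's top. Origin at the pin's tip, z up the axis; the head spans z 16 to 32 mm. Three are always there, one may be left over
- stud2: stud: steel pin 8 mm across and 16 mm long below, white round head 18 mm across and 16 mm tall above. Starts in a hole of the stud rack, head up, head resting on the rack's top. Origin at the pin's tip, z up the axis; the head spans z 16 to 32 mm. Three are always there, one may be left over
- scrap_bin: open square green scrap bin, 110 x 110 x 45 mm, walls 4 mm, fixed. Origin at the centre of its underside, x and y along its sides
- stud_rack: fixed pale wooden block, 110 x 110 x 30 mm, with four upright holes 10 mm wide at (+-27.5, +-27.5) mm, 22 mm deep, in which the studs stand (one hole is empty). Origin at the centre of its underside
- polish_tin: round red polish tin, 76 mm across, 26 mm tall: to be left alone. Origin at the centre of its underside
- hammer: hammer lying on the bench, 240 mm long along its x: to be left alone. Origin on its underside
- glue_bottle: yellow bottle, 60 mm across, 100 mm tall: to be left alone. Origin at the centre of its underside
- brush: shoe brush, 55 x 150 x 40 mm, long side along its y: to be left alone. Origin at the centre of its underside
Mind the look-alikes: they are no part of the job. What is shaped like the socket1 but purple is not meant.

How it is judged:
By the outcome, as a careful person would: the job done as asked, in the order asked, and still so for the second after the job is handed in, with the robot touching nothing.
Of worn0, worn1, worn2 only 2 to 3 are there at a start; the rules pass over those that are not, and their reading is None.
Of socket0, socket1, socket2 only 2 to 3 are there at a start; the rules pass over those that are not, and their reading is None.
At some moment in a run one of socket0, socket1, socket2 may be knocked a few centimetres aside while the robot is not near it.
It also fails if it takes over 210 s, if anything falls off the work surface, if the arm or the gripper's body presses on something with over 40 N, if the wrist force passes 120 N, or if a joint passes its speed limit or range.

## Working session

There is one attempt and no reset: what is moved stays moved. The work goes in short steps, Python scripts to look and compute and a shell command to move; the robot and the scene stay as the last step left them, time stands still between calls to the robot, and variables do not carry over. Pictures are saved under pics/ and viewed, and the job is handed in when it is done.

```bash
ls; mkdir -p pics; python3 - <<'E'
from plant import ctrl, imaging
import cv2
s=ctrl.get_state(); print(s)
for n in ("side","top"):
    print(n, imaging.camera_info(n))
    im=imaging.read_camera(n); cv2.imwrite(f"pics/{n}0.png", im[:,:,::-1])
E
```

```text
pics
{'time': 0.0, 'qpos': array([-1.39300512e+00,  2.87203077e-01,  1.57818350e+00, -7.13603339e-06,
        1.27863720e+00, -1.50002380e-01]), 'dq': array([-0.00117623,  0.00031374, -0.00069063, -0.00035848,  0.00077022,
        0.00067435]), 'joint_efforts': array([ 7.06992741e-04, -4.05976439e+01, -2.92623031e+01, -5.22754772e-05,
        5.81347893e-03, -3.92203731e-06]), 'eef_pos': array([ 0.21722465, -0.63838472,  0.22991874]), 'tcp_rot': array([ 9.86598062e-01,  1.63164906e-01, -2.03042537e-05, -1.21539998e-03]), 'contact_force': array([ 0.84158842, -0.38292909,  0.59477257]), 'wrist_torque': array([ 0.01433761,  0.01010945, -0.04019712]), 'opening': 0.9961683401439673}
side {'intrinsics': array([[382.57978233,   0.        , 271.72445743],
       [  0.        , 382.57978233, 212.42164719],
       [  0.        ,   0.        ,   1.        ]]), 'origin': array([0.16337229, 0.33377824, 0.87701129]), 'attitude': array([-0.36804857,  0.8676116 , -0.311265  ,  0.1220838 ])}
top {'intrinsics': array([[403.43052094,   0.        , 277.81691353],
       [  0.        , 403.43052094, 209.44315845],
       [  0.        ,   0.        ,   1.        ]]), 'origin': array([ 0.52951638, -0.10456494,  0.92307145]), 'attitude': array([ 0.715945  , -0.69642247,  0.02519353, -0.04223489])}
```

View pics/side0.png

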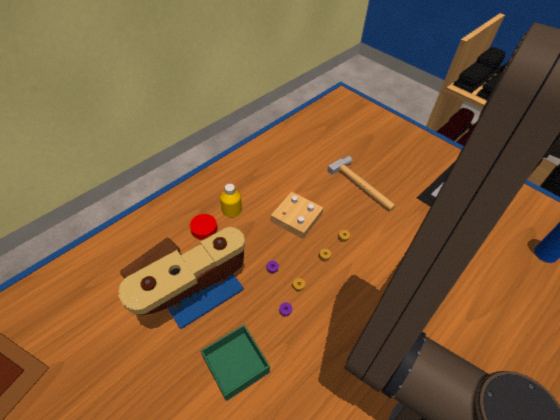

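View pics/top0.png

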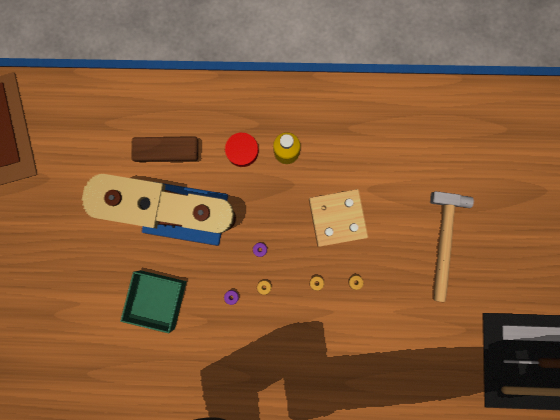

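Both pictures show the same things. Top view: boot on the left, worn sockets at (113,198) toe and (202,213) heel, and an empty middle hole at (144,203). The green bin is at (154,301) and the rack at (338,218), with studs at (349,203), (354,227) and (329,232). Five flanged rings lie on the bench. Brass ones are at (264,287), (317,283) and (356,282). Purple look-alikes are at (260,249) and (232,297) and stay put.

```bash
cat > h.py <<'E'
from plant import ctrl, imaging
import numpy as np, cv2
from scipy.spatial.transform import Rotation as R
def cam(n):
    c=imaging.camera_info(n); return c['intrinsics'],np.array(c['origin']),R.from_quat(c['attitude']).as_matrix()
C={n:cam(n) for n in('side','top')}
def ray(n,uv):
    K,o,M=C[n]; d=M@np.linalg.solve(K,[uv[0],uv[1],1.]); return o,d/np.linalg.norm(d)
def atz(n,uv,z):
    o,d=ray(n,uv); return o+d*(z-o[2])/d[2]
def proj(n,p):
    K,o,M=C[n]; q=K@(M.T@(np.asarray(p)-o)); return q[:2]/q[2]
def tri(uvs,uvt):
    o1,d1=ray('side',uvs);o2,d2=ray('top',uvt)
    A=np.stack([d1,-d2],1); t=np.linalg.lstsq(A,o2-o1,rcond=None)[0]
    a=o1+t[0]*d1;b=o2+t[1]*d2; return (a+b)/2,np.linalg.norm(a-b)
def shot(n,tag=None):
    im=imaging.read_camera(n)
    if tag: cv2.imwrite(f'pics/{tag}.png',im[:,:,::-1])
    return im
def crop(n,im,uv,r,tag,s=8):
    u,v=map(int,uv); c=im[max(0,v-r):v+r,max(0,u-r):u+r,::-1]
    cv2.imwrite(f'pics/{tag}.png',cv2.resize(c,None,fx=s,fy=s,interpolation=cv2.INTER_CUBIC))
E
python3 - <<'E'
from h import *
for n in('side','top'):
    shot(n)
    for name in('boot','socket0','worn0','stud0','scrap_bin','stud_rack'):
        for d in imaging.silhouettes(n,name):
            m=d['mask'];ys,xs=np.nonzero(m)
            if m.sum()==0: continue
            print(n,name,round(d['p'],2),np.round(d['uv'],1),'cent',xs.mean().round(1),ys.mean().round(1),m.sum(),(xs.min(),xs.max(),ys.min(),ys.max()))
E
```

```text
side boot 0.92 [189.9 282.2] cent 187.4 280.2 7203 (np.int64(118), np.int64(244), np.int64(227), np.int64(328))
side socket0 0.64 [285.8 310. ] cent 285.1 308.7 139 (np.int64(279), np.int64(291), np.int64(302), np.int64(315))
side socket0 0.62 [323.8 253.4] cent 324.4 254.2 116 (np.int64(319), np.int64(330), np.int64(249), np.int64(260))
side socket0 0.57 [299.5 284.6] cent 298.7 283.9 94 (np.int64(294), np.int64(304), np.int64(279), np.int64(289))
side worn0 0.67 [221.6 244.1] cent 219.3 243.0 143 (np.int64(213), np.int64(226), np.int64(237), np.int64(249))
side worn0 0.48 [146.4 281. ] cent 148.2 283.1 205 (np.int64(140), np.int64(156), np.int64(276), np.int64(290))
side stud0 0.61 [299.3 219.4] cent 300.1 219.6 25 (np.int64(298), np.int64(302), np.int64(217), np.int64(222))
side stud0 0.45 [308.9 207. ] cent 310.2 207.3 36 (np.int64(307), np.int64(313), np.int64(204), np.int64(210))
side scrap_bin 0.86 [233.8 364.3] cent 235.0 361.8 2970 (np.int64(201), np.int64(269), np.int64(326), np.int64(399))
side stud_rack 0.97 [298.4 214. ] cent 295.8 215.0 1372 (np.int64(270), np.int64(322
[... 1123 characters left out ...]
4(200), np.int64(205))
top stud0 0.48 [353.1 227.3] cent 353.1 227.3 63 (np.int64(349), np.int64(357), np.int64(223), np.int64(231))
top stud0 0.46 [330.1 231.8] cent 327.7 231.5 46 (np.int64(324), np.int64(331), np.int64(228), np.int64(235))
top stud0 0.35 [161.1 208.1] cent 159.8 207.9 6697 (np.int64(82), np.int64(235), np.int64(174), np.int64(245))
top scrap_bin 0.58 [155.1 303.7] cent 152.7 301.0 3014 (np.int64(120), np.int64(185), np.int64(270), np.int64(332))
top stud_rack 0.97 [338.2 215.7] cent 336.8 218.0 2391 (np.int64(309), np.int64(366), np.int64(190), np.int64(246))
top stud_rack 0.17 [261.8 285.3] cent 263.5 286.6 199 (np.int64(256), np.int64(271), np.int64(279), np.int64(294))
```

```bash
python3 - <<'E'
from h import *
T=cv2.imread('pics/top0.png');S=cv2.imread('pics/side0.png')
a=cv2.resize(T[160:320,75:375],None,fx=2.6,fy=2.6,interpolation=cv2.INTER_CUBIC); cv2.imwrite('pics/tz.png',a)
b=cv2.resize(S[185:405,115:360],None,fx=2.6,fy=2.6,interpolation=cv2.INTER_CUBIC); cv2.imwrite('pics/sz.png',b)
E
```

```text
(no output)
```

View pics/tz.png

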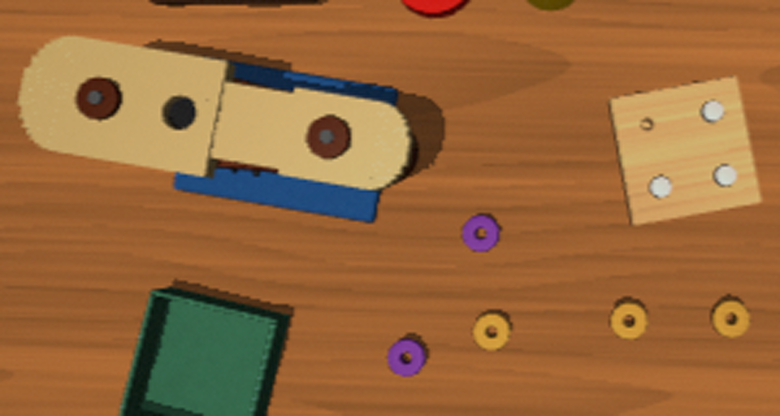

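View pics/sz.png

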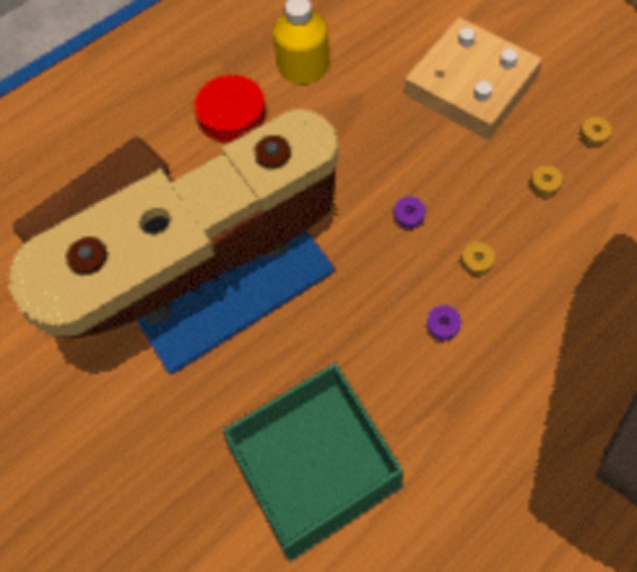

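```bash
cat >> h.py <<'E'
from scipy.optimize import least_squares
def classmask(n,im,kind):
    hsv=cv2.cvtColor(im,cv2.COLOR_RGB2HSV).astype(int); H,S,V=hsv[...,0],hsv[...,1],hsv[...,2]
    if kind=='brass': return (H>=17)&(H<=28)&(S>140)&(V>110)
    if kind=='worn': return V<115
    if kind=='hole': return V<100
    if kind=='white': return (S<60)&(V>120)
    if kind=='purple': return (H>120)&(H<150)&(S>100)&(V>60)
def blob(n,im,kind,uv,rad=12):
    m=classmask(n,im,kind).astype(np.uint8)
    w=np.zeros_like(m); cv2.circle(w,tuple(int(round(x)) for x in uv),rad,1,-1); m=m&w
    k,l,st,c=cv2.connectedComponentsWithStats(m,connectivity=4)
    if k<2: return None
    i=1+np.argmax(st[1:,4]); mm=(l==i).astype(np.uint8)
    cs,_=cv2.findContours(mm,cv2.RETR_EXTERNAL,cv2.CHAIN_APPROX_NONE)
    f=np.zeros_like(mm); cv2.drawContours(f,cs,-1,1,-1)
    f|=mm; ys,xs=np.nonzero(f); return np.array([xs.mean(),ys.mean()]),int(f.sum())
def hullc(n,p,r,h):
    # centroid+area of projected cylinder, p = centre of top, r radius, h thickness below
    a=np.linspace(0,2*np.pi,60,endpoint=False); pts=[]
    for dz in ([0,-h] if h else [0]):
        pts+=[proj(n,p+np.array([r*np.cos(t),r*np.sin(t),dz])) for t in a]
    hl=cv2.convexHull(np.array(pts,np.float32)); M=cv2.moments(hl)
    return np.array([M['m10']/M['m00'],M['m01']/M['m00']]),M['m00']
def solve(obs,r,h,p0,z=None):
    def f(x):
        p=np.array([x[0],x[1],x[2] if z is None else z])
        return np.concatenate([hullc(n,p,r,h)[0]-o for n,o in obs.items()])
    s=least_squares(f,p0 if z is None else p0[:2],diff_step=1e-4,x_scale=0.01)
    return s.x,np.round(s.fun,2)
E
python3 - <<'E'
from h import *
T=cv2.imread('pics/top0.png')[:,:,::-1].copy();S=cv2.imread('pics/side0.png')[:,:,::-1].copy()
I={'top':T,'side':S}
items=[('b0','brass',16,9,(264,287),(299,284),.02),('b1','brass',16,9,(317,283),(325,254),.02),('b2','brass',16,9,(356,282),(344,236),.02),
('wT','worn',16,9,(113,198),(148,283),.159),('wH','worn',16,9,(202,213),(220,243),.159),('hM','hole',13.1,0,(144,203),(174.5,270),.15),
('s0','white',9,16,(349,203),(311,207.5),.046),('s1','white',9,16,(354,227),(301,220),.046),('s2','white',9,16,(329,232),(294,199),.046)]
for nm,k,r,h,ut,us,z in items:
    bt=blob('top',T,k,ut,10 if k!='white' else 7);bs=blob('side',S,k,us,10 if k!='white' else 7)
    obs={'top':bt[0],'side':bs[0]}
    p0=atz('top',ut,z)
    x,res=solve(obs,r/1e3,h/1e3,p0)
    xt,_=solve({'top':bt[0]},r/1e3,h/1e3,p0,z); xs,_=solve({'side':bs[0]},r/1e3,h/1e3,p0,z)
    print(nm,np.round(x*1e3,1),res,'top@z',np.round(xt*1e3,1),'side@z',np.round(xs*1e3,1),'areas',bt[1],round(hullc('top',x,r/1e3,h/1e3)[1]),bs[1],round(hullc('side',x,r/1e3,h/1e3)[1]))
E
```

```text
b0 [441.6 -54.8  17. ] [-0.02 -0.02  0.04  0.  ] top@z [441.9 -55. ] side@z [440.8 -53.4] areas 158 170 116 134
b1 [ 454.4 -172.3   16.6] [ 0.07  0.09 -0.14 -0.  ] top@z [ 454.9 -171.9] side@z [ 453.  -170.6] areas 157 171 97 116
b2 [ 458.6 -258.8   16.9] [ 0.02  0.03 -0.04  0.  ] top@z [ 458.9 -258.2] side@z [ 457.4 -256.7] areas 161 177 88 106
wT [618.2 236.8 155.7] [ 0.03  0.04 -0.05 -0.02] top@z [617.9 235.4] side@z [616.  237.2] areas 231 242 171 199
wH [593.8  62.4 155. ] [ 0.04  0.05 -0.07 -0.02] top@z [593.5  61.6] side@z [591.2  63.8] areas 224 231 135 159
hM [609.7 178.4 144.5] [ 0.09  0.12 -0.16 -0.04] top@z [609.3 176.6] side@z [606.  179.3] areas 127 139 60 99
s0 [ 625.1 -256.8   -0.9] [  5.28   6.31 -10.81  -0.37] top@z [ 633.9 -237.5] side@z [ 578.3 -247. ] areas 50 58 29 42
s1 [ 592.5 -254.9  -31.8] [-2.76 -3.49  5.72  0.35] top@z [ 579.9 -248.8] side@z [ 567.9 -194.3] areas 49 54 25 41
s2 [ 569.8 -180.   141.2] [-2.26 -2.85  4.81  0.37] top@z [ 568.5 -194.2] side@z [ 632.4 -236.7] areas 51 75 25 57
```

```bash
cat > go.py <<'E'
import sys
from h import *
# usage: go.py x y z [yawdeg]  (mm) -> units from the measured pose
s=ctrl.get_state(); p=s['eef_pos']*1e3; M=R.from_quat(s['tcp_rot']).as_matrix()
phi=np.degrees(np.arctan2(M[1,0],M[0,0]))
if len(sys.argv)>3:
    t=np.array(list(map(float,sys.argv[1:4]))); u=M.T@(t-p)/25
    tu=-(float(sys.argv[4])-phi)/5 if len(sys.argv)>4 else 0
    print('units',np.round(u,3),'turn',round(tu,3))
print('t',round(s['time'],2),'p',np.round(p,2),'yaw',round(phi,2),'F',np.round(s['contact_force'],1),'op',round(s['opening'],3))
E
python3 go.py 592.3 62.7 200 0
```

```text
units [ 23.236 -21.747   1.253] turn 3.756
t 0.8 p [ 217.36 -639.05  231.39] yaw 18.78 F [ 0.6  0.3 -0.3] op 1.002
```

```bash
python3 -m creep '[6,-5.5,0,1,12,-11,0,2,18,-16.5,0,3,23.24,-21.72,0,3.76,23.24,-21.72,0,3.76,23.24,-21.72,0,3.76,23.24,-21.72,0,3.76,23.24,-21.72,0,3.76,23.24,-21.72,0,3.76,23.24,-21.72,0,3.76,23.24,-21.72,0,3.76,23.24,-21.72,0,3.76,23.24,-21.72,0,3.76,23.24,-21.72,0,3.76,23.24,-21.72,0,3.76,23.24,-21.72,0,3.76,23.24,-21.72,0,3.76,23.24,-21.72,0,3.76,23.24,-21.72,0,3.76,23.24,-21.72,0,3.76]' 90 20; python3 go.py 592.3 62.7 200 0
```

```text
time: 2.47
eef_pos: [0.5944, 0.0676, 0.2315]
tcp_rot: [1.0, 0.003, 0.001, -0.001]
contact_force: [-0.2, -0.1, -0.3]
opening: 0.649
units [-0.086  0.2    1.258] turn 0.058
t 2.47 p [594.38  67.64 231.47] yaw 0.29 F [-0.2 -0.1 -0.3] op 0.649
```

```bash
python3 -m creep '[0,0,0.6,0,0,0,1.2,0,0,0,1.2,0,0,0,1.2,0]' ; for i in 1 2 3 4; do python3 go.py 592.3 62.7 200 0; done; python3 - <<'E'
from h import *
shot('top','t1');shot('side','s1')
for i in range(4):
    shot('top'); s=ctrl.get_state(); print(np.round(s['eef_pos']*1e3,2), np.round(s['qpos'],4))
E
```

```text
time: 2.8
eef_pos: [0.5918, 0.0619, 0.2004]
tcp_rot: [1.0, -0.0, -0.001, -0.0]
contact_force: [0.5, -0.2, 0.2]
opening: 0.65
units [ 0.02  -0.032  0.015] turn -0.006
t 2.8 p [591.81  61.91 200.37] yaw -0.03 F [ 0.5 -0.2  0.2] op 0.65
units [ 0.02  -0.032  0.015] turn -0.006
t 2.8 p [591.81  61.91 200.37] yaw -0.03 F [ 0.5 -0.2  0.2] op 0.65
units [ 0.02  -0.032  0.015] turn -0.006
t 2.8 p [591.81  61.91 200.37] yaw -0.03 F [ 0.5 -0.2  0.2] op 0.65
units [ 0.02  -0.032  0.015] turn -0.006
t 2.8 p [591.81  61.91 200.37] yaw -0.03 F [ 0.5 -0.2  0.2] op 0.65
[593.19  61.64 202.71] [-0.0665  0.1388  1.8035 -0.      1.1972  1.5053]
[593.2   61.66 202.78] [-0.0664  0.1387  1.8035 -0.      1.1971  1.5053]
[593.19  61.69 202.72] [-0.0664  0.1387  1.8036 -0.      1.197   1.5054]
[593.08  61.76 202.52] [-0.0663  0.1389  1.8038  0.      1.197   1.5054]
```

View pics/t1.png

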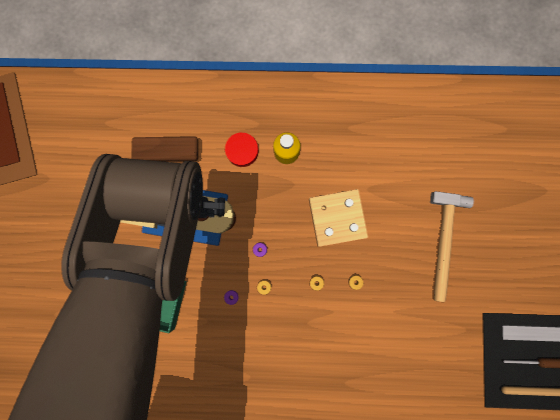

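View pics/s1.png

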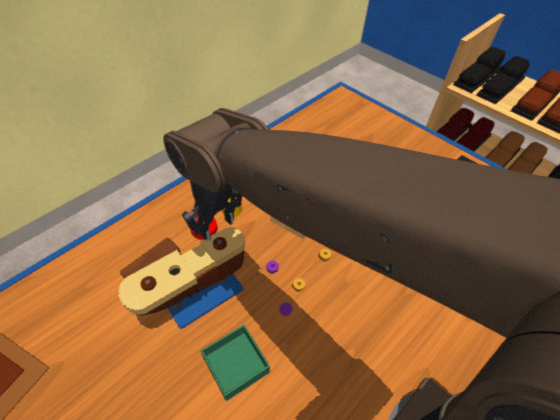

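```bash
python3 -m creep '[0,0,0.8,0,0,0,1.5,0,0,0,1.88,0,0,0,1.88,0,0,0,1.88,0,0,0,1.88,0]'; python3 -m creep '[0,0,0,0,0,0,0,0,0,0,0,0,0,0,0,0,0,0,0,0,0,0,0,0,0,0,0,0,0,0,0,0]' 200 20;python3 go.py
```

```text
time: 3.6
eef_pos: [0.5934, 0.062, 0.1556]
tcp_rot: [1.0, -0.0, 0.001, 0.0]
contact_force: [0.9, 0.3, -0.4]
opening: 0.646
time: 4.27
eef_pos: [0.5934, 0.0621, 0.1558]
tcp_rot: [1.0, -0.0, 0.001, 0.0]
contact_force: [-1.3, -0.6, 5.6]
opening: 0.347
t 4.27 p [593.38  62.06 155.77] yaw -0.02 F [-1.3 -0.6  5.6] op 0.347
```

```bash
python3 -m creep '[0,0,0,0,0,0,0,0]' 90; python3 -m creep '[0,0,-0.1,0,0,0,-0.1,0,0,0,-0.1,-18,0,0,-0.1,-18,0,0,-0.1,-18,0,0,-0.1,-18,0,0,-0.1,-18,0,0,-0.1,-18,0,0,-0.1,-18,0,0,-0.1,-18,0,0,-0.1,-18,0,0,-0.1,-18,0,0,-0.1,-18,0,0,-0.1,-18,0,0,-0.1,-18,0,0,-0.1,-18,0,0,0,-18,0,0,0,-18]'; python3 go.py;  python3 -m creep '[0,0,0,0,0,0,0,0,0,0,0,0,0,0,0,0,0,0,0,0,0,0,0,0,0,0,0,0,0,0,0,0,0,0,0,0]' 200 20;python3 go.py
```

```text
time: 4.43
eef_pos: [0.5922, 0.0621, 0.1538]
tcp_rot: [1.0, -0.0, -0.0, -0.0]
contact_force: [-0.8, -0.9, -0.0]
opening: 0.621
time: 5.93
eef_pos: [0.5922, 0.0621, 0.1536]
tcp_rot: [0.708, 0.706, -0.0, -0.0]
contact_force: [-0.6, -0.9, -0.1]
opening: 0.644
t 5.93 p [592.21  62.13 153.62] yaw 89.89 F [-0.6 -0.9 -0.1] op 0.644
time: 6.68
eef_pos: [0.5927, 0.0622, 0.1544]
tcp_rot: [0.707, 0.707, 0.0, 0.0]
contact_force: [0.9, 1.2, -0.3]
opening: 0.352
t 6.68 p [592.73  62.17 154.44] yaw 89.98 F [ 0.9  1.2 -0.3] op 0.352
```

```bash
python3 -m creep '[0,0,-0.4,0,0,0,-1.2,0,0,0,-2,0,0,0,-2.4,0,0,0,-2.4,0]'; python3 go.py; python3 - <<'E'
from h import *
print(atz('top',(153.5,301.5),.03),atz('side',(235,362),.03))
for n in('top','side'): 
    im=shot(n); crop(n,im,(202,213) if n=='top' else (220,243),40,'lift'+n,7)
E
```

```text
time: 7.1
eef_pos: [0.5941, 0.0619, 0.2183]
tcp_rot: [0.707, 0.707, 0.002, 0.002]
contact_force: [1.2, 0.2, -0.3]
opening: 0.349
t 7.1 p [594.14  61.92 218.25] yaw 89.99 F [ 1.2  0.2 -0.3] op 0.349
[0.4048258  0.18485338 0.03      ] [0.40159523 0.19126454 0.03      ]
```

View pics/liftside.png

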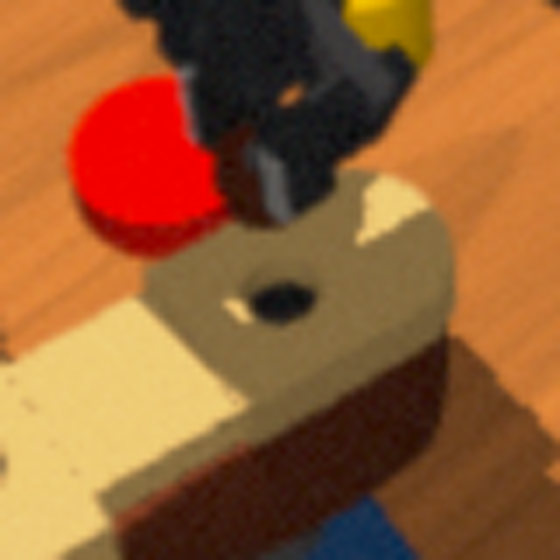

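```bash
python3 -m creep '[1,-1.5,0,0,2,-3,0,0,3,-4.5,0,0,4,-6,0,0,5,-7.4,0,0,5,-7.4,0.5,0,5,-7.4,2,0,5,-7.4,3.4,0,5,-7.4,4.8,0,5,-7.4,6,0,5,-7.4,6.7,0,5,-7.4,6.7,0,5,-7.4,6.7,0]'; python3 go.py; python3 - <<'E'
from h import *
for n in('top','side'): shot(n,'bin1'+n)
E
```

```text
time: 8.28
eef_pos: [0.4057, 0.1867, 0.0451]
tcp_rot: [0.707, 0.707, -0.002, -0.001]
contact_force: [0.4, -0.2, -0.6]
opening: 0.355
t 8.28 p [405.72 186.73  45.06] yaw 89.98 F [ 0.4 -0.2 -0.6] op 0.355
```

View pics/bin1side.png

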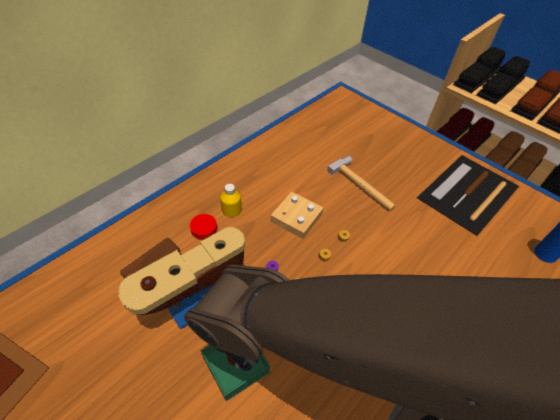

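```bash
python3 -m creep '[0,0,0,0,0,0,0,0,0,0,0,0,0,0,0,0]' 80; python3 -m creep '[0,0,-1.5,0,0,0,-3,0,0,0,-4.5,0,0,0,-6,0,0.5,2,-6.4,0,1,4,-6.4,0,1.5,6,-6.4,0,1.97,8,-6.4,0,1.97,8.39,-6.2,0,1.97,8.39,-5,0,1.97,8.39,-4.32,0,1.97,8.39,-4.32,0,1.97,8.39,-4.32,0,1.97,8.39,-4.32,0]'; python3 go.py; python3 - <<'E'
from h import *
for n in('top','side'): shot(n,'bin2'+n)
E
```

```text
time: 8.72
eef_pos: [0.4083, 0.1873, 0.0477]
tcp_rot: [0.707, 0.707, 0.001, 0.001]
contact_force: [-0.1, 0.2, -0.7]
opening: 0.683
time: 9.88
eef_pos: [0.6177, 0.2365, 0.1563]
tcp_rot: [0.707, 0.707, 0.001, 0.0]
contact_force: [-0.1, -0.6, 0.2]
opening: 0.686
t 9.88 p [617.7  236.51 156.26] yaw 89.99 F [-0.1 -0.6  0.2] op 0.686
```

View pics/bin2side.png

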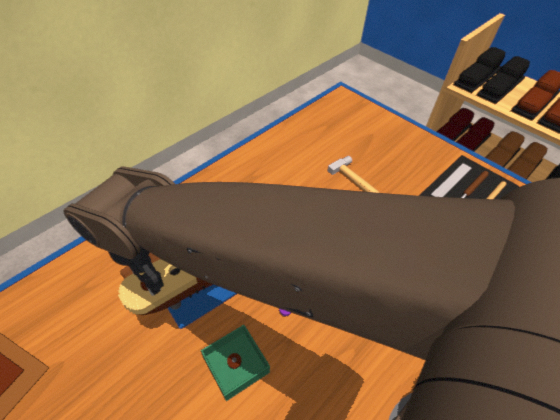

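```bash
python3 -m creep '[0,0,0,0,0,0,0,0,0,0,0,0,0,0,0,0,0,0,0,0,0,0,0,0,0,0,0,0,0,0,0,0,0,0,0,0]' 200 20;python3 go.py; python3 -m creep '[0,0,0,0,0,0,0,0]' 90; python3 -m creep '[0,0,0,0,0,0,0,0,0,0,0,18,0,0,0,18,0,0,0,18,0,0,0,18,0,0,0,18,0,0,0,18,0,0,0,18,0,0,0,18,0,0,0,18,0,0,0,18,0,0,0,18,0,0,0,18,0,0,0,18,0,0,0,18,0,0,0,18]'; python3 go.py;  python3 -m creep '[0,0,0,0,0,0,0,0,0,0,0,0,0,0,0,0,0,0,0,0,0,0,0,0,0,0,0,0,0,0,0,0,0,0,0,0]' 200 20;python3 go.py
```

```text
time: 10.73
eef_pos: [0.6178, 0.2365, 0.1566]
tcp_rot: [0.707, 0.707, 0.001, 0.0]
contact_force: [-1.6, -0.8, 6.4]
opening: 0.348
t 10.73 p [617.76 236.54 156.55] yaw 89.99 F [-1.6 -0.8  6.4] op 0.348
time: 10.9
eef_pos: [0.6173, 0.2363, 0.1545]
tcp_rot: [0.707, 0.707, 0.0, 0.0]
contact_force: [0.0, 0.3, 0.2]
opening: 0.619
time: 12.32
eef_pos: [0.6173, 0.2363, 0.1544]
tcp_rot: [1.0, 0.001, -0.0, 0.0]
contact_force: [-0.2, 0.1, -0.4]
opening: 0.647
t 12.32 p [617.26 236.31 154.44] yaw 0.09 F [-0.2  0.1 -0.4] op 0.647
time: 13.07
eef_pos: [0.6175, 0.2364, 0.1549]
tcp_rot: [1.0, -0.0, 0.0, -0.0]
contact_force: [0.3, 0.1, 0.7]
opening: 0.352
t 13.07 p [617.46 236.38 154.88] yaw -0.02 F [0.3 0.1 0.7] op 0.352
```

```bash
python3 -m creep '[0,0,-0.5,0,0,0,-1.4,0,0,0,-2.3,0,-1.5,0,-2.4,0,-3,0.6,-2.4,0,-4.5,1.2,-2.4,0,-6,1.8,-2.4,0,-7.6,2,-2.4,0,-7.6,2,-2,0,-7.6,2,-0.5,0,-7.6,2,1,0,-7.6,2,2.5,0,-7.6,2,4,0,-7.6,2,4.2,0,-7.6,2,4.2,0]'; python3 go.py; python3 -m creep '[0,0,0,0,0,0,0,0,0,0,0,0,0,0,0,0]' 90;  python3 -m creep '[0,0,-1,0,0,0,-2.5,0,0,-0,-4,0,0,0,-5,0,0,0,-6,0]'; python3 - <<'E'
from h import *
for n in('top','side'): shot(n,'bin3'+n)
E
```

```text
time: 14.32
eef_pos: [0.4254, 0.186, 0.048]
tcp_rot: [1.0, -0.0, -0.003, 0.001]
contact_force: [-0.3, -0.1, 0.4]
opening: 0.353
t 14.32 p [425.43 186.03  47.98] yaw -0.02 F [-0.3 -0.1  0.4] op 0.353
time: 14.65
eef_pos: [0.4292, 0.1868, 0.0522]
tcp_rot: [1.0, -0.0, 0.002, -0.0]
contact_force: [-0.1, 0.1, 0.4]
opening: 0.648
time: 15.07
eef_pos: [0.4281, 0.1866, 0.2035]
tcp_rot: [1.0, -0.0, 0.002, -0.0]
contact_force: [0.1, -0.0, 0.3]
opening: 0.65
```

View pics/bin3side.png

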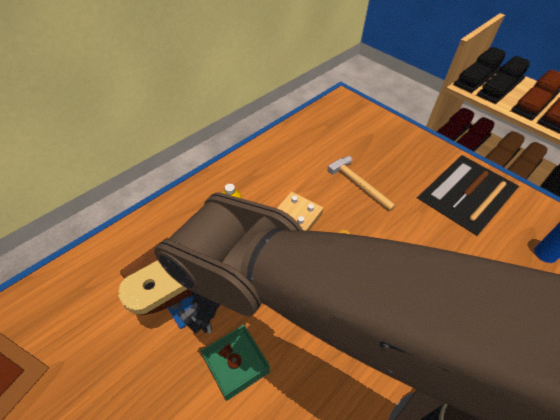

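View pics/bin3top.png

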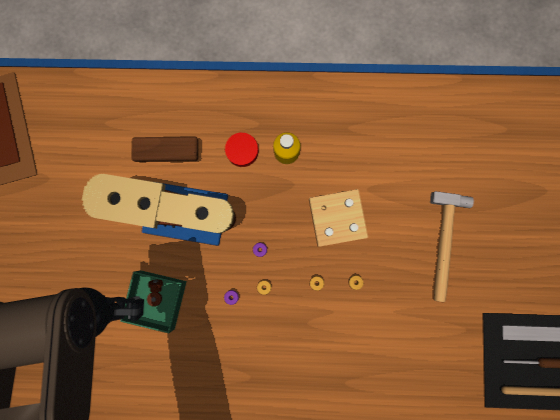

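```bash
python3 -m creep '[0.1,1.5,0,0,0.2,3,0,0,0.3,4.5,0,0,0.4,6,0,0,0.57,7.5,0,0,0.57,9,0,0,0.57,9.62,0.5,0,0.57,9.62,2,0,0.57,9.62,3.5,0,0.57,9.62,5,0,0.57,9.62,6.5,0,0.57,9.62,7.2,0,0.57,9.62,7.5,0,0.57,9.62,7.5,0,0.57,9.62,7.5,0,0.57,9.62,7.5,0]'; python3 go.py;python3 - <<'E'
from h import *
im=shot('top','g1top'); crop('top',im,(264,287),40,'g1tc',7); im=shot('side','g1s'); crop('side',im,(299,284),40,'g1sc',7)
E
```

```text
time: 16.5
eef_pos: [0.4432, -0.0546, 0.0141]
tcp_rot: [1.0, -0.0, 0.002, 0.001]
contact_force: [-0.1, 0.1, 1.0]
opening: 0.646
t 16.5 p [443.18 -54.6   14.1 ] yaw -0.01 F [-0.1  0.1  1. ] op 0.646
```

View pics/g1tc.png

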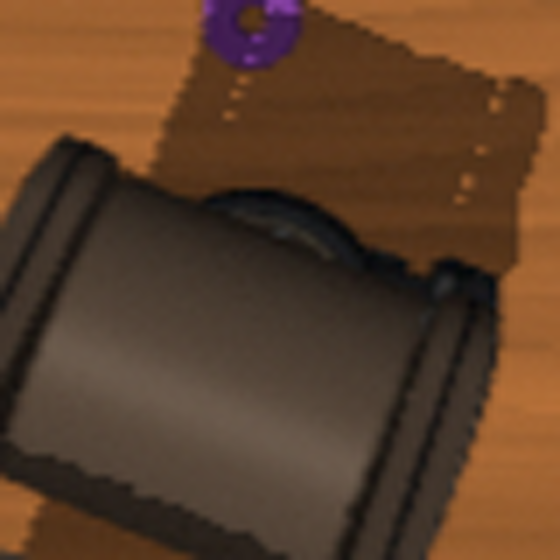

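View pics/g1sc.png

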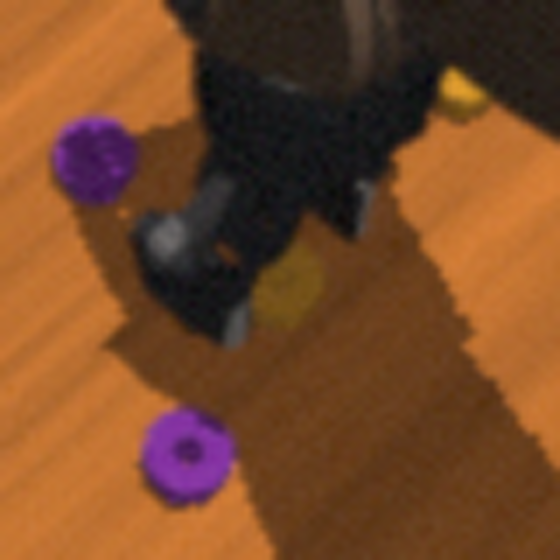

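```bash
python3 -m creep '[0,0,0.06,0,0,0,0.06,0,0,0,0.06,0,0,0,0.06,0,0,0,0.06,0,0,0,0.06,0,0,0,0.06,0,0,0,0.06,0]' 200 20;python3 go.py; python3 -m creep '[0,0,0,0,0,0,0,0]' 90; python3 -m creep '[0,0,0,0,0,0,0,0,0,0,0,-18,0,0,0,-18,0,0,0,-18,0,0,0,-18,0,0,0,-18,0,0,0,-18,0,0,0,-18,0,0,0,-18,0,0,0,-18,0,0,0,-18,0,0,0,-18,0,0,0,-18,0,0,0,-18,0,0,0,-18,0,0,0,-18]'; python3 go.py;  python3 -m creep '[0,0,0,0,0,0,0,0,0,0,0,0,0,0,0,0,0,0,0,0,0,0,0,0,0,0,0,0,0,0,0,0,0,0,0,0]' 200 35;python3 go.py
```

```text
time: 17.27
eef_pos: [0.4422, -0.0543, 0.0118]
tcp_rot: [1.0, -0.0, 0.0, 0.0]
contact_force: [-1.7, 0.3, 6.5]
opening: 0.35
t 17.27 p [442.2  -54.25  11.76] yaw -0.02 F [-1.7  0.3  6.5] op 0.35
time: 17.43
eef_pos: [0.4415, -0.0541, 0.0108]
tcp_rot: [1.0, -0.0, 0.0, 0.0]
contact_force: [-0.2, -0.1, -0.0]
opening: 0.624
time: 18.85
eef_pos: [0.4414, -0.054, 0.0107]
tcp_rot: [0.708, 0.706, -0.0, -0.0]
contact_force: [0.6, 0.0, -0.9]
opening: 0.652
t 18.85 p [441.4  -54.04  10.67] yaw 89.87 F [ 0.6  0.  -0.9] op 0.652
time: 19.6
eef_pos: [0.4417, -0.0542, 0.011]
tcp_rot: [0.707, 0.707, 0.0, 0.0]
contact_force: [-1.2, 0.3, 4.5]
opening: 0.35
t 19.6 p [441.69 -54.15  11.01] yaw 89.98 F [-1.2  0.3  4.5] op 0.35
```

```bash
python3 -m creep '[0,0,-1,0,0,0,-2.5,0,0,0,-4,0,0,0,-5.5,0,0,0,-7,0,1.2,0.7,-7.6,0,2.4,1.4,-7.6,0,3.6,2.1,-7.6,0,4.8,2.9,-7.6,0,6,3.6,-7.6,0,7.2,4.3,-7.6,0,8.4,5,-7.6,0,9.6,5.8,-7.6,0,10.8,6.5,-7.6,0,11.61,7.03,-7.6,0,11.61,7.03,-7.2,0,11.61,7.03,-6.6,0,11.61,7.03,-6.4,0,11.61,7.03,-6.4,0,11.61,7.03,-6.4,0]'; python3 go.py;python3 - <<'E'
from h import *
im=shot('top'); crop('top',im,(113,198),40,'i1tc',7); im=shot('side','i1s'); crop('side',im,(148,283),40,'i1sc',7)
E
python3 go.py
```

```text
time: 21.27
eef_pos: [0.6167, 0.2354, 0.1699]
tcp_rot: [0.707, 0.707, -0.001, -0.0]
contact_force: [1.2, -0.2, 0.2]
opening: 0.348
t 21.27 p [616.73 235.42 169.86] yaw 89.94 F [ 1.2 -0.2  0.2] op 0.348
t 21.37 p [617.69 235.63 171.64] yaw 89.94 F [-0.8  0.3 -0.7] op 0.345
```

View pics/i1sc.png

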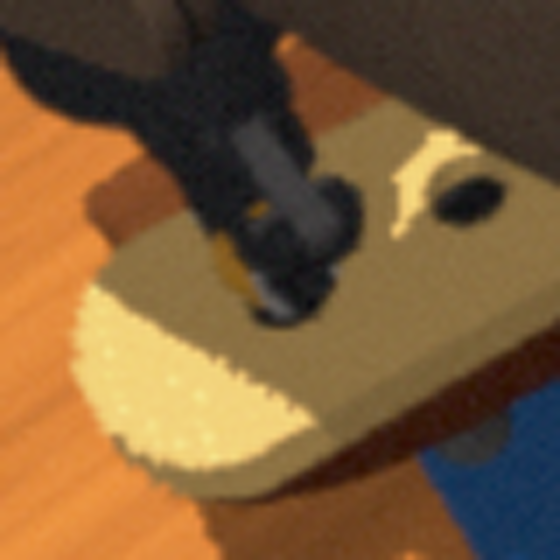

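View pics/i1s.png

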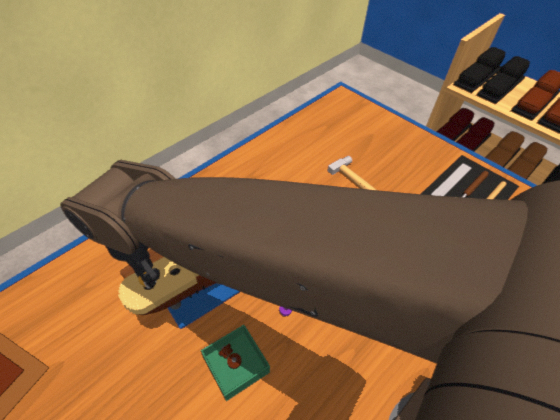

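```bash
python3 -m creep '[0,0,0.2,0,0,0,0.4,0,0,0,0.45,0,0,0,0.5,0,0,0,0.5,0,0,0,0.5,0]'; python3 go.py 617 236.1 158
```

```text
time: 21.87
eef_pos: [0.6174, 0.2361, 0.1582]
tcp_rot: [0.707, 0.707, -0.0, -0.0]
contact_force: [0.1, 0.1, -0.2]
opening: 0.347
units [ 0.002 -0.015  0.009] turn 0
t 21.87 p [617.38 236.06 158.23] yaw 89.98 F [ 0.1  0.1 -0.2] op 0.347
```

```bash
python3 -m creep '[0,0,0.1,0,0,0,0.2,0,0,0,0.26,0,0,0,0.26,0,0,0,0.26,0,0,0,0.26,0]'; python3 go.py 617 236.1 151.5
```

```text
time: 22.37
eef_pos: [0.6174, 0.2361, 0.1517]
tcp_rot: [0.707, 0.707, -0.0, -0.0]
contact_force: [0.2, 0.0, -0.5]
opening: 0.34
units [-0.    -0.015  0.009] turn 0
t 22.37 p [617.39 236.1  151.74] yaw 89.98 F [ 0.2  0.  -0.5] op 0.34
```

```bash
python3 -m creep '[0,0,0,0,0,0,0,0,0,0,0,0]' 90; python3 -m creep '[0,0,-0.6,0,0,0,-1,0,0,0,-1,0,0,0,-1,0,0,0,-1,0,0,0,-1,0,0,0,-1,0,0,0,-1,0,0,0,-1,0]' 255; python3 -m creep '[0,0,0.3,0,0,0,0.5,0,0,0,0.6,0,0,0,0.68,0,0,0,0.72,0,0,0,0.72,0,0,0,0.72,0]'; python3 go.py
```

```text
time: 22.62
eef_pos: [0.6174, 0.2361, 0.152]
tcp_rot: [0.707, 0.707, -0.0, 0.0]
contact_force: [0.2, 0.3, 0.3]
opening: 0.646
time: 23.37
eef_pos: [0.6172, 0.236, 0.1763]
tcp_rot: [0.707, 0.707, -0.0, -0.0]
contact_force: [0.3, -0.4, -0.6]
opening: 0.0
time: 23.95
eef_pos: [0.6174, 0.2361, 0.1591]
tcp_rot: [0.707, 0.707, 0.0, 0.0]
contact_force: [-1.4, -0.8, 2.5]
opening: -0.003
t 23.95 p [617.41 236.14 159.11] yaw 89.99 F [-1.4 -0.8  2.5] op -0.003
```

```bash
python3 -m creep '[0,0,-1,0,0,0,-1.66,0]' 90; cat > chk.py <<'E'
from h import *
import sys
T=shot('top','chk_'+sys.argv[1]); m=classmask('top',T,'brass').astype(np.uint8); m[:,:]*=1; m[320:]=0;m[:240]=0
k,l,st,c=cv2.connectedComponentsWithStats(m)
for i in range(1,k):
    if 60<st[i,4]<400:
        b=blob('top',T,'brass',c[i],10); x,_=solve({'top':b[0]},.016,.009,atz('top',c[i],.02),.02)
        print(np.round(c[i],1),b[1],np.round(x*1e3+[-.75,.75],1))
E
python3 chk.py a; python3 go.py
```

```text
time: 24.12
eef_pos: [0.6173, 0.2361, 0.2001]
tcp_rot: [0.707, 0.707, -0.0, -0.0]
contact_force: [1.4, 0.7, 1.4]
opening: 0.273
[316.5 282.9] 160 [ 454.1 -171.1]
[355.6 282.2] 162 [ 458.2 -257.4]
t 24.17 p [619.61 236.66 205.33] yaw 89.99 F [1.1 0.2 3. ] op 0.363
```

View pics/chk_a.png

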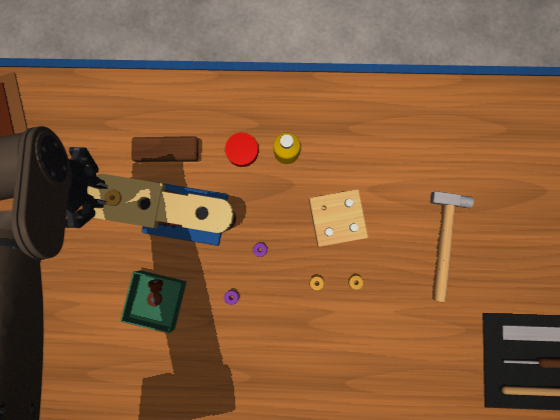

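```bash
python3 -m creep '[-1.3,-0.5,0,1.4,-2.7,-1,0,2.8,-4.1,-1.6,0,4.2,-5.5,-2.2,0,5.6,-6.9,-2.7,0,7,-8.3,-3.3,0,8.4,-9.7,-3.9,0,9.8,-11.1,-4.4,0,11.2,-12.5,-5,0,12.6,-13.9,-5.5,0,14,-15.2,-6.1,0,15.4,-16.29,-6.52,0.5,16.8,-16.29,-6.52,2,18,-16.29,-6.52,3.5,18,-16.29,-6.52,5,18,-16.29,-6.52,6.3,18,-16.29,-6.52,7,18,-16.29,-6.52,7,18,-16.29,-6.52,7,18]'; python3 go.py;python3 - <<'E'
from h import *
im=shot('side'); crop('side',im,(325,254),40,'g2sc',7)
E
python3 go.py
```

```text
time: 25.75
eef_pos: [0.4536, -0.1707, 0.0243]
tcp_rot: [1.0, -0.0, -0.001, -0.001]
contact_force: [0.5, -0.1, 0.2]
opening: 0.646
t 25.75 p [ 453.56 -170.69   24.28] yaw -0.03 F [ 0.5 -0.1  0.2] op 0.646
t 25.8 p [ 454.83 -171.43   25.86] yaw -0.02 F [ 0.5 -1.   0.2] op 0.646
```

View pics/g2sc.png

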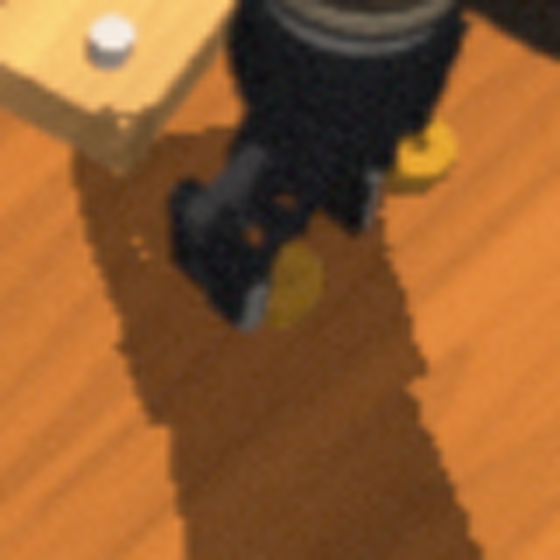

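```bash
python3 -m creep '[0,0,0.3,0,0,0,0.54,0,0,0,0.54,0,0,0,0.54,0]'; python3 -m creep '[0,0,0,0,0,0,0,0,0,0,0,0,0,0,0,0,0,0,0,0,0,0,0,0,0,0,0,0,0,0,0,0]' 200 20;python3 go.py; python3 -m creep '[0,0,0,0,0,0,0,0]' 90; python3 -m creep '[0,0,0,0,0,0,0,0,0,0,0,-18,0,0,0,-18,0,0,0,-18,0,0,0,-18,0,0,0,-18,0,0,0,-18,0,0,0,-18,0,0,0,-18,0,0,0,-18,0,0,0,-18,0,0,0,-18,0,0,0,-18,0,0,0,-18,0,0,0,-18,0,0,0,-18]'; python3 go.py;  python3 -m creep '[0,0,0,0,0,0,0,0,0,0,0,0,0,0,0,0,0,0,0,0,0,0,0,0,0,0,0,0,0,0,0,0,0,0,0,0]' 200 35;python3 go.py
```

```text
time: 26.13
eef_pos: [0.4544, -0.1711, 0.0121]
tcp_rot: [1.0, -0.0, 0.0, 0.0]
contact_force: [1.5, -0.6, 0.1]
opening: 0.648
time: 26.8
eef_pos: [0.4547, -0.1713, 0.0125]
tcp_rot: [1.0, -0.0, 0.0, 0.0]
contact_force: [-0.5, 1.0, 6.6]
opening: 0.353
t 26.8 p [ 454.66 -171.34   12.45] yaw -0.02 F [-0.5  1.   6.6] op 0.353
time: 26.97
eef_pos: [0.4541, -0.171, 0.0115]
tcp_rot: [1.0, -0.0, -0.0, -0.0]
contact_force: [-0.5, -0.2, -0.7]
opening: 0.628
time: 28.38
eef_pos: [0.4541, -0.171, 0.0116]
tcp_rot: [0.708, 0.706, -0.0, -0.0]
contact_force: [0.9, -0.0, -0.3]
opening: 0.646
t 28.38 p [ 454.15 -171.02   11.64] yaw 89.87 F [ 0.9 -0.  -0.3] op 0.646
time: 29.13
eef_pos: [0.4543, -0.1712, 0.012]
tcp_rot: [0.707, 0.707, -0.0, 0.0]
contact_force: [-1.0, 0.0, 4.7]
opening: 0.345
t 29.13 p [ 454.34 -171.16   12.03] yaw 89.97 F [-1.   0.   4.7] op 0.345
```

```bash
python3 -m creep '[0,0,-1.5,0,0,0,-3,0,0,0,-4.5,0,0,0,-6,0,0,0,-7.5,0,1.4,0.6,-7.6,0,2.8,1.2,-7.6,0,4.2,1.9,-7.6,0,5.6,2.5,-7.6,0,7,3.1,-7.6,0,8.4,3.7,-7.6,0,9.8,4.4,-7.6,0,11.2,5,-7.6,0,12.6,5.6,-7.6,0,13.92,6.18,-7.6,0,13.92,6.18,-7,0,13.92,6.18,-6.4,0,13.92,6.18,-6.4,0,13.92,6.18,-6.4,0]'; python3 go.py 608.5 176.7 171.5;python3 -m creep '[0,0,0.2,0,0,0,0.4,0,0,0,0.45,0,0,0,0.52,0,0,0,0.52,0,0,0,0.52,0]'; python3 go.py 608.5 176.7 158.5
```

```text
time: 30.72
eef_pos: [0.6077, 0.1769, 0.1697]
tcp_rot: [0.707, 0.707, -0.001, -0.001]
contact_force: [0.4, -0.5, -0.4]
opening: 0.345
units [-0.006  0.03  -0.073] turn 0
t 30.72 p [607.74 176.86 169.68] yaw 90.0 F [ 0.4 -0.5 -0.4] op 0.345
time: 31.22
eef_pos: [0.609, 0.1767, 0.1591]
tcp_rot: [0.707, 0.707, 0.0, 0.0]
contact_force: [0.1, -0.6, -0.7]
opening: 0.348
units [ 0.001 -0.02   0.024] turn 0
t 31.22 p [609.   176.67 159.1 ] yaw 89.96 F [ 0.1 -0.6 -0.7] op 0.348
```

```bash
python3 -m creep '[0,0,0.1,0,0,0,0.2,0,0,0,0.27,0,0,0,0.27,0,0,0,0.27,0]'; python3 go.py; python3 -m creep '[0,0,0,0,0,0,0,0,0,0,0,0]' 90; python3 -m creep '[0,0,-0.6,0,0,0,-1,0,0,0,-1,0,0,0,-1,0,0,0,-1,0,0,0,-1,0,0,0,-1,0,0,0,-1,0,0,0,-1,0]' 255; python3 -m creep '[0,0,0.3,0,0,0,0.5,0,0,0,0.6,0,0,0,0.68,0,0,0,0.73,0,0,0,0.73,0,0,0,0.73,0]'; python3 go.py;  python3 -m creep '[0,0,-1,0,0,0,-1.66,0,0,0,-1.66,0,0,0,-1.66,0]' 90;  python3 chk.py b; python3 go.py
```

```text
time: 31.63
eef_pos: [0.6089, 0.1769, 0.1519]
tcp_rot: [0.707, 0.707, -0.0, -0.0]
contact_force: [1.4, 0.5, -0.8]
opening: 0.346
t 31.63 p [608.86 176.87 151.85] yaw 89.98 F [ 1.4  0.5 -0.8] op 0.346
time: 31.88
eef_pos: [0.6089, 0.1769, 0.1523]
tcp_rot: [0.707, 0.707, 0.0, 0.0]
contact_force: [0.6, -0.3, 0.6]
opening: 0.646
time: 32.63
eef_pos: [0.6087, 0.1768, 0.1766]
tcp_rot: [0.707, 0.707, -0.0, -0.0]
contact_force: [0.6, 0.3, 0.4]
opening: -0.004
time: 33.22
eef_pos: [0.6089, 0.1769, 0.1591]
tcp_rot: [0.707, 0.707, 0.0, 0.0]
contact_force: [-2.1, -0.5, 2.3]
opening: 0.003
t 33.22 p [608.9  176.9  159.13] yaw 89.98 F [-2.1 -0.5  2.3] op 0.003
time: 33.55
eef_pos: [0.6097, 0.1769, 0.2013]
tcp_rot: [0.707, 0.707, 0.001, 0.001]
contact_force: [-0.3, -0.6, -0.4]
opening: 0.563
[355.6 282.2] 163 [ 458.3 -257.4]
t 33.6 p [608.8  176.84 199.76] yaw 89.98 F [ 0.1 -0.5 -0.6] op 0.639
```

View pics/chk_b.png

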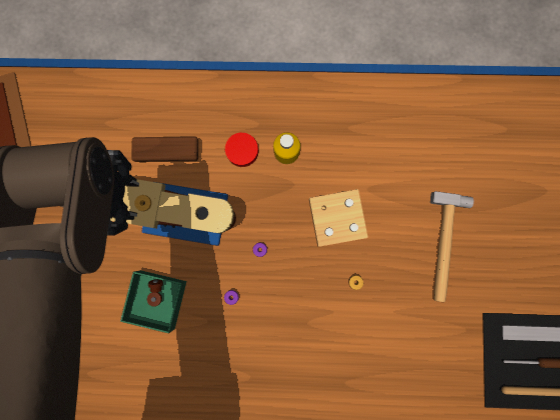

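```bash
python3 -m creep '[-1.4,-0.5,0,1.4,-2.8,-1,0,2.8,-4.3,-1.5,0,4.2,-5.8,-2,0,5.6,-7.3,-2.5,0,7,-8.8,-3,0,8.4,-10.3,-3.5,0,9.8,-11.8,-4.1,0,11.2,-13.3,-4.6,0,12.6,-14.8,-5.1,0,14,-16.3,-5.6,0,15.4,-17.36,-6.01,0.5,16.8,-17.36,-6.01,2,18,-17.36,-6.01,3.5,18,-17.36,-6.01,5,18,-17.36,-6.01,6.3,18,-17.36,-6.01,7,18,-17.36,-6.01,7,18,-17.36,-6.01,7,18]'; python3 go.py;python3 - <<'E'
from h import *
im=shot('side'); crop('side',im,(344,236),40,'g3sc',7)
E
python3 go.py
```

```text
time: 35.18
eef_pos: [0.457, -0.2559, 0.0232]
tcp_rot: [1.0, -0.0, -0.002, -0.002]
contact_force: [-0.1, 0.1, 1.0]
opening: 0.649
t 35.18 p [ 456.98 -255.9    23.2 ] yaw -0.03 F [-0.1  0.1  1. ] op 0.649
t 35.23 p [ 458.33 -256.98   25.07] yaw -0.02 F [ 0.9 -0.6  0.2] op 0.65
```

View pics/g3sc.png

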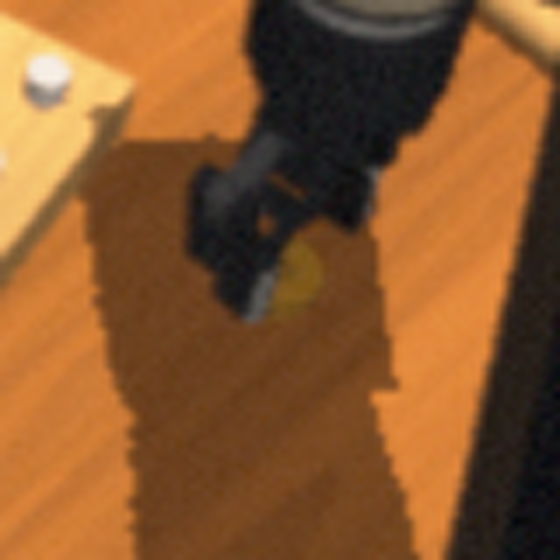

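```bash
python3 -m creep '[0,0,0.3,0,0,0,0.54,0,0,0,0.54,0,0,0,0.54,0]'; python3 -m creep '[0,0,0,0,0,0,0,0,0,0,0,0,0,0,0,0,0,0,0,0,0,0,0,0,0,0,0,0,0,0,0,0]' 200 20;python3 go.py; python3 -m creep '[0,0,0,0,0,0,0,0]' 90; python3 -m creep '[0,0,0,0,0,0,0,0,0,0,0,-18,0,0,0,-18,0,0,0,-18,0,0,0,-18,0,0,0,-18,0,0,0,-18,0,0,0,-18,0,0,0,-18,0,0,0,-18,0,0,0,-18,0,0,0,-18,0,0,0,-18,0,0,0,-18,0,0,0,-18,0,0,0,-18]'; python3 go.py;  python3 -m creep '[0,0,0,0,0,0,0,0,0,0,0,0,0,0,0,0,0,0,0,0,0,0,0,0,0,0,0,0,0,0,0,0,0,0,0,0]' 200 35;python3 go.py
```

```text
time: 35.57
eef_pos: [0.4586, -0.2571, 0.0121]
tcp_rot: [1.0, -0.0, 0.0, 0.0]
contact_force: [-0.5, 0.1, 0.2]
opening: 0.643
time: 36.23
eef_pos: [0.4589, -0.2574, 0.0125]
tcp_rot: [1.0, -0.0, 0.0, 0.0]
contact_force: [-1.2, -0.2, 5.7]
opening: 0.36
t 36.23 p [ 458.85 -257.39   12.5 ] yaw -0.02 F [-1.2 -0.2  5.7] op 0.36
time: 36.4
eef_pos: [0.4583, -0.257, 0.0115]
tcp_rot: [1.0, -0.0, -0.0, -0.0]
contact_force: [0.3, -0.3, -0.3]
opening: 0.628
time: 37.82
eef_pos: [0.4583, -0.257, 0.0116]
tcp_rot: [0.708, 0.706, -0.0, -0.0]
contact_force: [0.2, 0.1, 0.2]
opening: 0.647
t 37.82 p [ 458.33 -256.99   11.59] yaw 89.87 F [0.2 0.1 0.2] op 0.647
time: 38.57
eef_pos: [0.4586, -0.2572, 0.012]
tcp_rot: [0.707, 0.707, 0.0, 0.0]
contact_force: [-0.5, 1.0, 2.9]
opening: 0.348
t 38.57 p [ 458.6  -257.19   12.04] yaw 89.98 F [-0.5  1.   2.9] op 0.348
```

```bash
python3 -m creep '[0,0,-1.5,0,0,0,-3,0,0,0,-4.5,0,0,0,-6,0,0,0,-7.5,0,1.4,0.6,-7.6,0,2.8,1.2,-7.6,0,4.2,1.8,-7.6,0,5.6,2.4,-7.6,0,7,3,-7.6,0,8.4,3.6,-7.6,0,9.8,4.2,-7.6,0,11.2,4.8,-7.6,0,12.78,5.37,-7.6,0,12.78,5.37,-7,0,12.78,5.37,-6.4,0,12.78,5.37,-6.4,0,12.78,5.37,-6.4,0]'; python3 go.py 592.4 62.3 171.5;python3 -m creep '[0,0,0.2,0,0,0,0.4,0,0,0,0.45,0,0,0,0.52,0,0,0,0.52,0,0,0,0.52,0]'; python3 go.py 592.4 62.3 158.5
```

```text
time: 40.07
eef_pos: [0.5917, 0.0626, 0.17]
tcp_rot: [0.707, 0.707, -0.001, -0.001]
contact_force: [0.7, 0.8, -0.1]
opening: 0.346
units [-0.012  0.028 -0.061] turn 0
t 40.07 p [591.68  62.59 169.98] yaw 90.0 F [ 0.7  0.8 -0.1] op 0.346
time: 40.57
eef_pos: [0.5937, 0.0623, 0.1611]
tcp_rot: [0.707, 0.707, 0.001, 0.001]
contact_force: [-2.2, 1.6, 4.8]
opening: 0.346
units [ 0.001 -0.051  0.104] turn 0
t 40.57 p [593.68  62.28 161.1 ] yaw 89.94 F [-2.2  1.6  4.8] op 0.346
```

```bash
python3 -m creep '[0.012,-0.024,0,0,0.012,-0.024,0,0,0.012,-0.024,0,0]'; python3 go.py 592.4 62.3 158.5; python3 -m creep '[0.012,0,0,0,0.012,0,0,0,0.012,0,0,0]'; python3 go.py 592.4 62.3 158.5
```

```text
time: 40.82
eef_pos: [0.5935, 0.0625, 0.1609]
tcp_rot: [0.707, 0.707, 0.001, 0.001]
contact_force: [-0.3, 1.1, 5.7]
opening: 0.353
units [-0.009 -0.045  0.096] turn 0
t 40.82 p [593.51  62.51 160.9 ] yaw 89.96 F [-0.3  1.1  5.7] op 0.353
time: 41.07
eef_pos: [0.5935, 0.0627, 0.1608]
tcp_rot: [0.707, 0.707, 0.001, 0.001]
contact_force: [-0.9, 1.2, 5.6]
opening: 0.348
units [-0.015 -0.045  0.092] turn 0
t 41.07 p [593.52  62.68 160.8 ] yaw 89.97 F [-0.9  1.2  5.6] op 0.348
```

```bash
python3 - <<'E'
from h import *
a=shot('side'); crop('side',a,(220,243),30,'h3s',9); b=shot('top'); crop('top',b,(202,213),30,'h3t',9)
E
```

```text
(no output)
```

View pics/h3s.png

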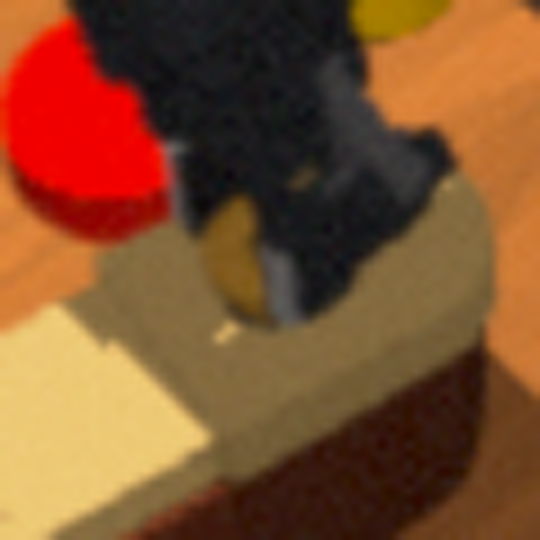

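View pics/h3t.png

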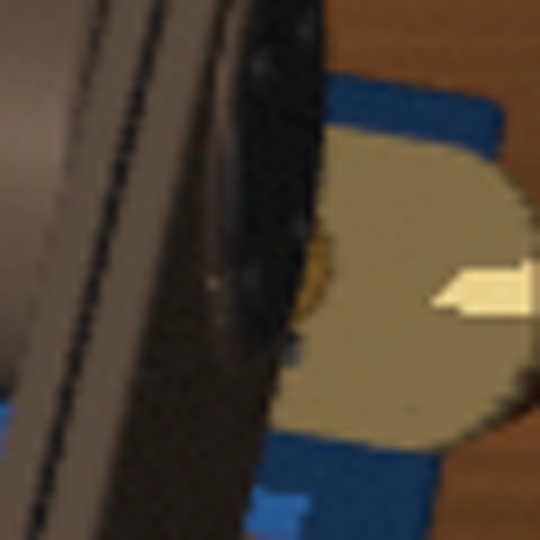

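```bash
python3 -m creep '[0,0,-0.12,0,0,0,-0.12,0,0,-0.02,-0.12,0,0,-0.02,-0.12,0,0,-0.02,-0.06,0,0,-0.02,0,0,0,-0.02,0,0,0,-0.02,0,0]'; python3 go.py 592.4 62.3 158.5
```

```text
time: 41.83
eef_pos: [0.5924, 0.063, 0.1588]
tcp_rot: [0.707, 0.707, 0.001, 0.001]
contact_force: [3.1, 0.2, 0.7]
opening: 0.351
units [-0.027 -0.     0.013] turn 0
t 41.83 p [592.4   62.98 158.82] yaw 89.97 F [3.1 0.2 0.7] op 0.351
```

```bash
python3 -m creep '[0,0.016,0,0,0,0.016,0.1,0,0,0.016,0.2,0,0,0.016,0.27,0,0,0.016,0.27,0,0,0.016,0.27,0]'; python3 go.py 592.4 62.3 151.75
```

```text
time: 42.33
eef_pos: [0.5925, 0.063, 0.1518]
tcp_rot: [0.707, 0.707, 0.0, 0.0]
contact_force: [5.3, 0.6, -0.1]
opening: 0.351
units [-0.029 -0.003  0.002] turn 0
t 42.33 p [592.49  63.02 151.79] yaw 89.98 F [ 5.3  0.6 -0.1] op 0.351
```

```bash
python3 -m creep '[0,0,0,0,0,0,0,0,0,0,0,0]' 90; python3 -m creep '[0,0,-0.6,0,0,0,-1,0,0,0,-1,0,0,0,-1,0,0,0,-1,0,0,0,-1,0,0,0,-1,0,0,0,-1,0,0,0,-1,0]' 255; python3 -m creep '[0,0,0.3,0,0,0,0.5,0,0,0,0.6,0,0,0,0.68,0,0,0,0.73,0,0,0,0.73,0,0,0,0.73,0]'; python3 go.py;  python3 -m creep '[0,0,-1,0,0,0,-1.66,0,-1,-1.5,-1.66,0,-2,-3,-1.66,0,-3,-4.5,-1.66,0,-4,-6,-1.66,0,-4,-6,-1.66,0]' 110;  python3 chk.py c; python3 go.py
```

```text
time: 42.58
eef_pos: [0.5906, 0.0629, 0.151]
tcp_rot: [0.707, 0.707, -0.002, -0.002]
contact_force: [1.5, 0.1, 0.9]
opening: 0.651
time: 43.33
eef_pos: [0.5919, 0.063, 0.1766]
tcp_rot: [0.707, 0.707, -0.0, -0.0]
contact_force: [-0.0, 0.1, 0.1]
opening: 0.002
time: 43.92
eef_pos: [0.5921, 0.063, 0.1591]
tcp_rot: [0.707, 0.707, -0.0, -0.0]
contact_force: [-1.2, -0.1, 2.0]
opening: 0.001
t 43.92 p [592.11  62.97 159.08] yaw 89.98 F [-1.2 -0.1  2. ] op 0.001
time: 44.5
eef_pos: [0.4386, -0.0383, 0.1993]
tcp_rot: [0.708, 0.706, -0.001, -0.0]
contact_force: [0.6, 0.1, 0.9]
opening: 0.567
t 44.55 p [438.65 -38.57 199.5 ] yaw 89.85 F [ 0.6  0.5 -0.2] op 0.566
```

View pics/chk_c.png

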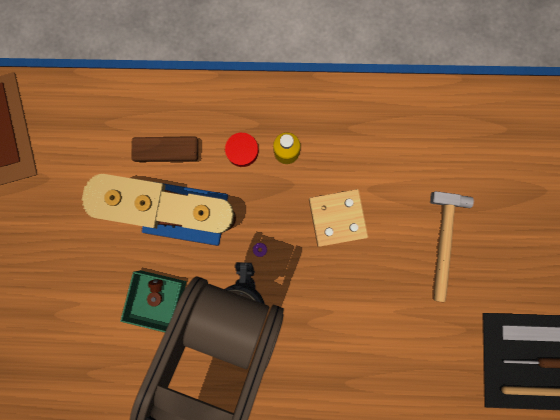

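```bash
python3 -m creep '[-1.3,1,0,0,-2.6,2,0,0,-3.9,3,0,0,-5.2,4,0,0,-6.29,5.05,0,0,-6.29,5.05,1,0,-6.29,5.05,2.5,0,-6.29,5.05,4,0,-6.29,5.05,5,0,-6.29,5.05,5.2,0,-6.29,5.05,5.2,0]'; python3 go.py 568.2 -194.25 70; python3 - <<'E'
from h import *
im=shot('side'); crop('side',im,(298,210),40,'st1s',7)
E
python3 go.py 568.2 -194.25 70;
```

```text
time: 45.47
eef_pos: [0.5673, -0.1933, 0.0677]
tcp_rot: [0.707, 0.707, -0.001, -0.002]
contact_force: [0.7, 0.5, -0.1]
opening: 0.568
units [-0.038  0.035 -0.094] turn 0
t 45.47 p [ 567.32 -193.3    67.66] yaw 89.99 F [ 0.7  0.5 -0.1] op 0.568
units [-0.003 -0.028  0.011] turn 0
t 45.52 p [ 568.9  -194.18   70.28] yaw 90.0 F [0.8 0.6 0.1] op 0.566
```

View pics/st1s.png

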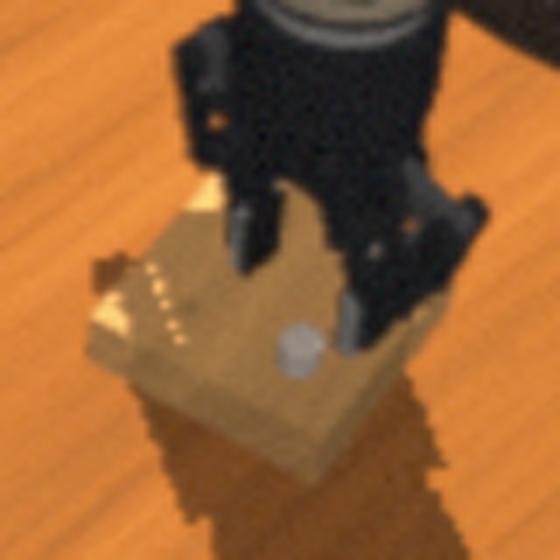

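```bash
python3 -m creep '[0,0,0.8,0,0,0,1.3,0,0,0,1.46,0,0,0,1.46,0,0,0,1.46,0]'; python3 go.py; python3 -m creep '[0,0,0,0,0,0,0,0,0,0,0,0,0,0,0,0,0,0,0,0,0,0,0,0,0,0,0,0,0,0,0,0,0,0,0,0]' 240 20;python3 go.py; python3 -m creep '[0,0,0,0,0,0,0,0]' 120; python3 -m creep '[0,0,0,0,0,0,0,0,0,0,0,18,0,0,0,18,0,0,0,18,0,0,0,18,0,0,0,18,0,0,0,18,0,0,0,18,0,0,0,18,0,0,0,18,0,0,0,18,0,0,0,18,0,0,0,18,0,0,0,18,0,0,0,18,0,0,0,18]'; python3 go.py;  python3 -m creep '[0,0,0,0,0,0,0,0,0,0,0,0,0,0,0,0,0,0,0,0,0,0,0,0,0,0,0,0,0,0,0,0,0,0,0,0]' 240 30;python3 go.py
```

```text
time: 45.93
eef_pos: [0.5689, -0.1945, 0.0348]
tcp_rot: [0.707, 0.707, 0.0, 0.001]
contact_force: [-1.3, -0.2, 0.2]
opening: 0.57
t 45.93 p [ 568.9  -194.46   34.78] yaw 89.99 F [-1.3 -0.2  0.2] op 0.57
time: 46.68
eef_pos: [0.5689, -0.1946, 0.0349]
tcp_rot: [0.707, 0.707, 0.0, 0.001]
contact_force: [-0.7, 0.6, 5.6]
opening: 0.197
t 46.68 p [ 568.94 -194.64   34.9 ] yaw 89.98 F [-0.7  0.6  5.6] op 0.197
time: 46.85
eef_pos: [0.5679, -0.1941, 0.0333]
tcp_rot: [0.707, 0.707, -0.0, -0.0]
contact_force: [-0.4, 0.4, -0.8]
opening: 0.469
time: 48.27
eef_pos: [0.5681, -0.1942, 0.0335]
tcp_rot: [1.0, 0.001, -0.0, -0.0]
contact_force: [0.5, 0.4, -0.1]
opening: 0.525
t 48.27 p [ 568.07 -194.18   33.47] yaw 0.09 F [ 0.5  0.4 -0.1] op 0.525
time: 49.02
eef_pos: [0.5683, -0.1943, 0.0339]
tcp_rot: [1.0, -0.0, 0.0, 0.0]
contact_force: [0.1, 0.1, 1.0]
opening: 0.191
t 49.02 p [ 568.34 -194.29   33.87] yaw -0.01 F [0.1 0.1 1. ] op 0.191
```

```bash
python3 -m creep '[0,0,-1,0,0,0,-2.5,0,0,0,-4,0,0,0,-5.5,0,0,0,-6.7,0,0.2,-1.5,-6.7,0,0.4,-3,-6.7,0,0.5,-4.5,-6.7,0,0.7,-6,-6.7,0,0.9,-7.5,-6.7,0,1,-9,-6.7,0,1.2,-10.5,-6.7,0,1.4,-12,-6.7,0,1.6,-13.5,-6.7,0,1.8,-15,-6.7,0,1.9,-16.2,-6.7,0,1.95,-17.21,-6.7,0,1.95,-17.21,-6.5,0,1.95,-17.21,-6.1,0,1.95,-17.21,-6.1,0]'; python3 go.py 617 236.1 186; python3 - <<'E'
from h import *
im=shot('side'); crop('side',im,(148,278),35,'p1s',8)
im=shot('top'); crop('top',im,(113,198),35,'p1t',8)
E
python3 go.py 617 236.1 186;
```

```text
time: 50.68
eef_pos: [0.6156, 0.2352, 0.183]
tcp_rot: [1.0, -0.0, -0.002, 0.001]
contact_force: [0.2, 0.2, -0.8]
opening: 0.191
units [ 0.055 -0.037 -0.12 ] turn 0
t 50.68 p [615.62 235.17 183.02] yaw -0.01 F [ 0.2  0.2 -0.8] op 0.191
units [ 0.02  -0.062 -0.051] turn 0
t 50.78 p [616.5  234.56 184.74] yaw -0.1 F [-0.5 -0.6 -0.1] op 0.191
```

View pics/p1s.png

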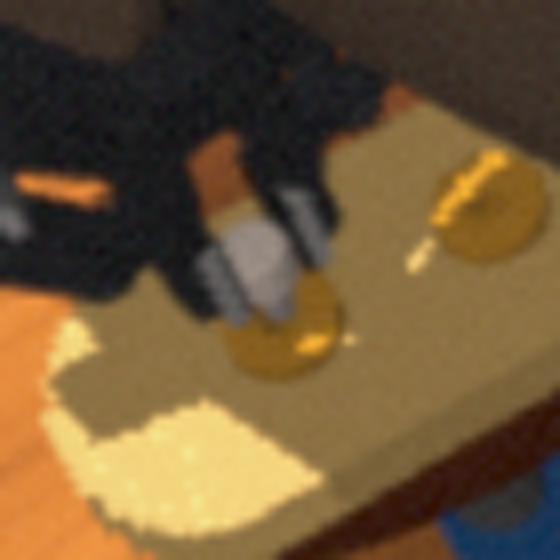

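View pics/p1t.png

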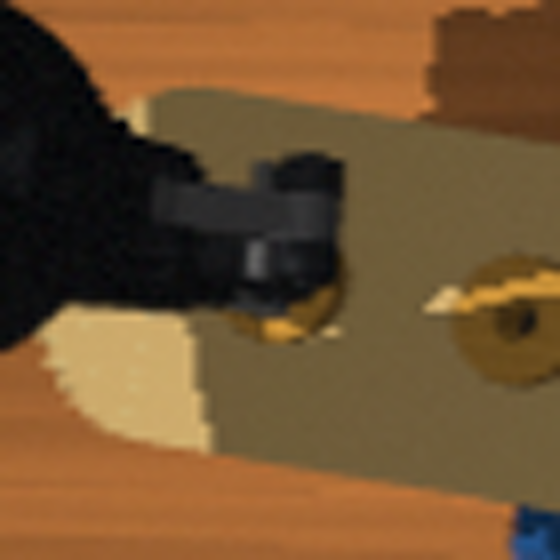

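```bash
python3 -m creep '[0,0,0,0,0,0,0,0,0,0,0.1,0,0,0,0.1,0]'; python3 go.py 617 236.1 183.5; python3 -m creep '[0,0,0.15,0,0,0,0.28,0,0,0,0.28,0,0,0,0.28,0]'; python3 go.py 617 236.1 176.5
```

```text
time: 51.12
eef_pos: [0.6173, 0.2354, 0.1838]
tcp_rot: [1.0, -0.001, 0.0, 0.0]
contact_force: [-0.5, 0.0, -1.6]
opening: 0.19
units [-0.01  -0.028  0.011] turn 0
t 51.12 p [617.26 235.39 183.78] yaw -0.06 F [-0.5  0.  -1.6] op 0.19
time: 51.45
eef_pos: [0.6169, 0.2359, 0.1762]
tcp_rot: [1.0, -0.0, -0.001, 0.0]
contact_force: [0.0, -0.6, -0.2]
opening: 0.19
units [ 0.005 -0.008 -0.012] turn 0
t 51.45 p [616.89 235.91 176.21] yaw -0.02 F [ 0.  -0.6 -0.2] op 0.19
```

```bash
python3 -m creep '[0,0,0.15,0,0,0,0.3,0,0,0,0.42,0,0,0,0.52,0,0,0,0.52,0,0,0,0.52,0]'; python3 go.py 617 236.1 163.5
```

```text
time: 51.95
eef_pos: [0.6171, 0.236, 0.1636]
tcp_rot: [1.0, -0.0, -0.0, 0.0]
contact_force: [0.5, -0.1, -0.3]
opening: 0.192
units [-0.005 -0.006  0.005] turn 0
t 51.95 p [617.12 235.96 163.62] yaw -0.02 F [ 0.5 -0.1 -0.3] op 0.192
```

```bash
python3 -m creep '[0,0,0.03,0,0,0,0.06,0,0,0,0.06,0,0,0,0.06,0]'; python3 -m creep '[0,0,0,0,0,0,0,0,0,0,0,0]' 160; python3 -m creep '[0,0,-0.6,0,0,0,-1.2,0,0,0,-1.2,0,0,0,-1.2,0,0,0,-1.2,0,0,0,-1.2,0,0,0,-1.2,0]' 255; python3 -m creep '[0,0,0.3,0,0,0,0.5,0,0,0,0.6,0,0,0,0.66,0,0,0,0.7,0,0,0,0.7,0]'; python3 go.py
```

```text
time: 52.28
eef_pos: [0.6173, 0.236, 0.1629]
tcp_rot: [1.0, -0.0, 0.0, -0.0]
contact_force: [-0.5, -0.4, 2.5]
opening: 0.191
time: 52.53
eef_pos: [0.6171, 0.2359, 0.1621]
tcp_rot: [1.0, -0.0, -0.0, 0.0]
contact_force: [-0.0, 0.5, 0.3]
opening: 0.37
time: 53.12
eef_pos: [0.6166, 0.2358, 0.1909]
tcp_rot: [1.0, -0.0, -0.001, 0.0]
contact_force: [0.4, 0.2, -0.5]
opening: -0.004
time: 53.62
eef_pos: [0.6172, 0.236, 0.1751]
tcp_rot: [1.0, -0.0, 0.0, -0.0]
contact_force: [-1.6, -1.3, 3.0]
opening: 0.002
t 53.62 p [617.25 236.01 175.12] yaw -0.01 F [-1.6 -1.3  3. ] op 0.002
```

```bash
python3 -m creep '[0,0,-0.6,0,0,0.6,-1.1,0,-0.1,2,-1.1,0,-0.2,3.5,-1.1,0,-0.3,5,-1.1,0,-0.4,6.5,-1.1,0,-0.6,8,-1.1,0,-0.7,9.5,-1.1,0,-0.8,11,-1.1,0,-0.9,12.5,-1.1,0,-1,14,-1.1,0,-1.2,15.5,-1.1,0,-1.3,17,-1.1,0,-1.4,18.4,-1.1,0,-1.51,19.36,-0.8,0,-1.51,19.36,0.6,0,-1.51,19.36,2,0,-1.51,19.36,3.4,0,-1.51,19.36,4.18,0,-1.51,19.36,4.18,0]' 110; python3 go.py 579.1 -247.9 70; python3 - <<'E'
from h import *
im=shot('side'); crop('side',im,(298,210),40,'st2s',7); im=shot('top','x1')
E
python3 go.py 579.1 -247.9 70
```

```text
time: 55.28
eef_pos: [0.5753, -0.247, 0.0646]
tcp_rot: [1.0, -0.001, -0.004, -0.003]
contact_force: [-1.1, -0.2, -0.4]
opening: 0.567
units [ 0.152  0.033 -0.217] turn 0
t 55.28 p [ 575.26 -247.03   64.62] yaw -0.07 F [-1.1 -0.2 -0.4] op 0.567
units [ 0.003 -0.034  0.022] turn 0
t 55.38 p [ 579.03 -248.75   70.56] yaw -0.04 F [ 0.6 -0.3  1. ] op 0.567
```

View pics/x1.png

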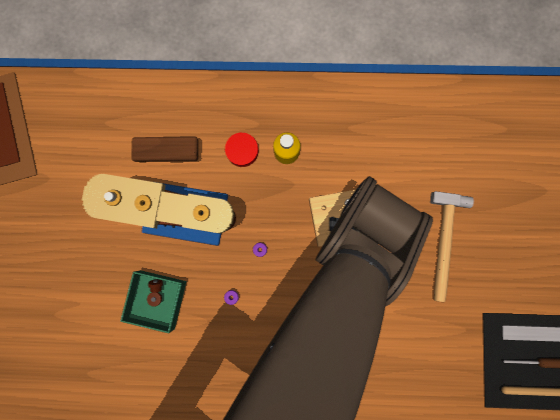

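View pics/st2s.png

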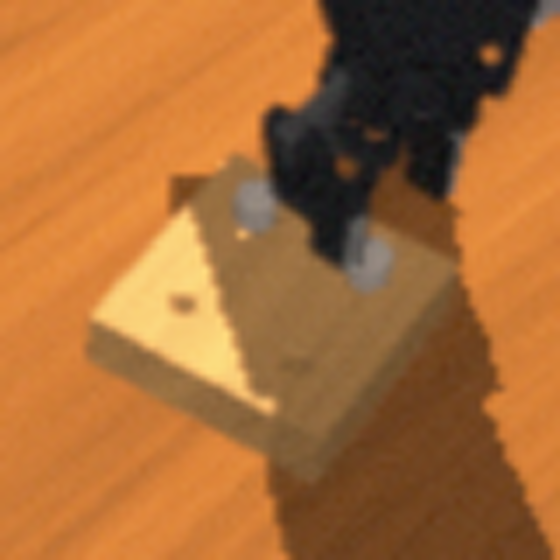

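```bash
python3 -m creep '[0,0,0.8,0,0,0,1.3,0,0,0,1.46,0,0,0,1.46,0,0,0,1.46,0]'; python3 go.py; python3 -m creep '[0,0,0,0,0,0,0,0,0,0,0,0,0,0,0,0,0,0,0,0,0,0,0,0,0,0,0,0,0,0,0,0,0,0,0,0]' 240 20;python3 go.py; python3 -m creep '[0,0,0,0,0,0,0,0]' 120; python3 -m creep '[0,0,0,0,0,0,0,0,0,0,0,-18,0,0,0,-18,0,0,0,-18,0,0,0,-18,0,0,0,-18,0,0,0,-18,0,0,0,-18,0,0,0,-18,0,0,0,-18,0,0,0,-18,0,0,0,-18,0,0,0,-18,0,0,0,-18,0,0,0,-18,0,0,0,-18]'; python3 go.py;  python3 -m creep '[0,0,0,0,0,0,0,0,0,0,0,0,0,0,0,0,0,0,0,0,0,0,0,0,0,0,0,0,0,0,0,0,0,0,0,0]' 240 30;python3 go.py
```

```text
time: 55.8
eef_pos: [0.5798, -0.2483, 0.0348]
tcp_rot: [1.0, -0.0, 0.001, 0.0]
contact_force: [-0.4, 0.3, -0.0]
opening: 0.565
t 55.8 p [ 579.78 -248.31   34.81] yaw -0.01 F [-0.4  0.3 -0. ] op 0.565
time: 56.55
eef_pos: [0.5799, -0.2484, 0.0349]
tcp_rot: [1.0, -0.0, 0.001, 0.0]
contact_force: [-0.1, -0.6, 5.5]
opening: 0.194
t 56.55 p [ 579.94 -248.41   34.93] yaw -0.02 F [-0.1 -0.6  5.5] op 0.194
time: 56.72
eef_pos: [0.5789, -0.2478, 0.0332]
tcp_rot: [1.0, -0.0, -0.0, -0.0]
contact_force: [0.2, 0.1, -0.7]
opening: 0.466
time: 58.13
eef_pos: [0.579, -0.2479, 0.0334]
tcp_rot: [0.708, 0.706, -0.0, -0.0]
contact_force: [0.7, 0.5, -0.3]
opening: 0.533
t 58.13 p [ 579.05 -247.9    33.44] yaw 89.86 F [ 0.7  0.5 -0.3] op 0.533
time: 58.88
eef_pos: [0.5793, -0.2481, 0.0339]
tcp_rot: [0.707, 0.707, 0.0, 0.0]
contact_force: [-0.5, 0.8, 0.4]
opening: 0.191
t 58.88 p [ 579.34 -248.08   33.87] yaw 89.98 F [-0.5  0.8  0.4] op 0.191
```

```bash
python3 -m creep '[0,0,-1,0,0,0,-2.5,0,0,0,-4,0,0,0,-5.5,0,0,0,-6.7,0,1.5,0.1,-6.7,0,3,0.2,-6.7,0,4.5,0.3,-6.7,0,6,0.4,-6.7,0,7.5,0.5,-6.7,0,9,0.6,-6.7,0,10.5,0.7,-6.7,0,12,0.8,-6.7,0,13.5,0.9,-6.7,0,15,1,-6.7,0,16.2,1.1,-6.7,0,16.99,1.17,-6.7,0,16.99,1.17,-6.5,0,16.99,1.17,-6.1,0,16.99,1.17,-6.1,0]'; python3 -m creep '[0,0,0,0,0,0,0,0,0,0,0.1,0,0,0,0.1,0,0,0,0.1,0,0,0,0.1,0]'; python3 go.py 608.5 176.7 183.5; python3 -m creep '[0,0,0.15,0,0,0,0.28,0,0,0,0.28,0,0,0,0.28,0]'; python3 go.py 608.5 176.7 176.5
```

```text
time: 60.55
eef_pos: [0.6071, 0.1759, 0.1832]
tcp_rot: [0.707, 0.707, -0.002, -0.001]
contact_force: [-0.2, -1.3, -1.4]
opening: 0.196
time: 61.05
eef_pos: [0.6088, 0.1764, 0.184]
tcp_rot: [0.707, 0.707, 0.0, 0.0]
contact_force: [0.5, -0.3, 0.2]
opening: 0.192
units [ 0.013 -0.012  0.022] turn 0
t 61.05 p [608.81 176.38 184.05] yaw 89.95 F [ 0.5 -0.3  0.2] op 0.192
time: 61.38
eef_pos: [0.6083, 0.1767, 0.1762]
tcp_rot: [0.707, 0.707, -0.0, -0.0]
contact_force: [-0.8, 0.4, -1.1]
opening: 0.191
units [-0.     0.007 -0.013] turn 0
t 61.38 p [608.33 176.7  176.18] yaw 89.99 F [-0.8  0.4 -1.1] op 0.191
```

In the bore with no contact force. Seat, release and press.

```bash
python3 -m creep '[0,0,0.15,0,0,0,0.3,0,0,0,0.42,0,0,0,0.52,0,0,0,0.52,0,0,0,0.52,0]'; python3 go.py; python3 -m creep '[0,0,0.03,0,0,0,0.06,0,0,0,0.06,0,0,0,0.06,0]'; python3 -m creep '[0,0,0,0,0,0,0,0,0,0,0,0]' 160; python3 -m creep '[0,0,-0.6,0,0,0,-1.2,0,0,0,-1.2,0,0,0,-1.2,0,0,0,-1.2,0,0,0,-1.2,0,0,0,-1.2,0]' 255; python3 -m creep '[0,0,0.3,0,0,0,0.5,0,0,0,0.6,0,0,0,0.66,0,0,0,0.7,0,0,0,0.7,0]'; python3 go.py
```

```text
time: 61.88
eef_pos: [0.6087, 0.1767, 0.1637]
tcp_rot: [0.707, 0.707, -0.0, -0.0]
contact_force: [-0.2, -0.4, -0.0]
opening: 0.182
t 61.88 p [608.67 176.72 163.71] yaw 89.98 F [-0.2 -0.4 -0. ] op 0.182
time: 62.22
eef_pos: [0.6088, 0.1767, 0.1631]
tcp_rot: [0.707, 0.707, 0.0, 0.0]
contact_force: [-1.4, -0.6, 4.0]
opening: 0.191
time: 62.47
eef_pos: [0.6085, 0.1767, 0.1617]
tcp_rot: [0.707, 0.707, -0.0, -0.0]
contact_force: [-0.4, 0.2, 0.1]
opening: 0.369
time: 63.05
eef_pos: [0.608, 0.1766, 0.1909]
tcp_rot: [0.707, 0.707, -0.001, -0.001]
contact_force: [1.1, -0.3, 0.0]
opening: -0.002
time: 63.55
eef_pos: [0.6087, 0.1767, 0.1751]
tcp_rot: [0.707, 0.707, 0.0, 0.0]
contact_force: [0.5, -0.2, 0.4]
opening: 0.003
t 63.55 p [608.73 176.73 175.11] yaw 89.99 F [ 0.5 -0.2  0.4] op 0.003
```

```bash
python3 -m creep '[0,0,-0.6,0,-0.6,0,-1.1,0,-2,0.1,-1.1,0,-3.5,0.2,-1.1,0,-5,0.3,-1.1,0,-6.5,0.4,-1.1,0,-8,0.5,-1.1,0,-9.5,0.6,-1.1,0,-11,0.7,-1.1,0,-12.5,0.8,-1.1,0,-14,0.9,-1.1,0,-15.5,0.95,-1.1,0,-16.55,0.99,-1,0,-16.55,0.99,0.5,0,-16.55,0.99,2,0,-16.55,0.99,3.4,0,-16.55,0.99,4.18,0,-16.55,0.99,4.18,0]' 110; python3 - <<'E'
from h import *
im=shot('side'); crop('side',im,(298,210),40,'st3s',7); im=shot('top','x2')
E
python3 go.py 633.2 -237.1 70
```

```text
time: 65.05
eef_pos: [0.6292, -0.2364, 0.064]
tcp_rot: [0.708, 0.707, -0.002, -0.005]
contact_force: [0.0, -0.6, -1.2]
opening: 0.564
units [0.031 0.005 0.019] turn 0
t 65.15 p [ 633.08 -237.87   70.47] yaw 89.95 F [ 0.5 -1.1  0.8] op 0.57
```

View pics/st3s.png

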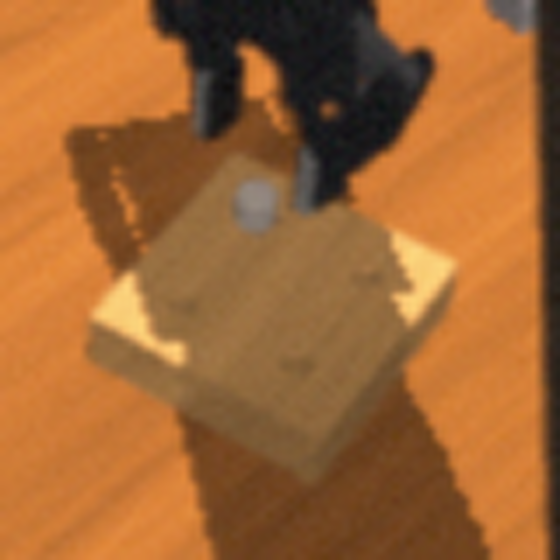

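```bash
python3 -m creep '[0,0,0.8,0,0,0,1.3,0,0,0,1.46,0,0,0,1.46,0,0,0,1.46,0]'; python3 go.py; python3 -m creep '[0,0,0,0,0,0,0,0,0,0,0,0,0,0,0,0,0,0,0,0,0,0,0,0,0,0,0,0,0,0,0,0,0,0,0,0]' 240 20;python3 go.py; python3 -m creep '[0,0,0,0,0,0,0,0]' 120; python3 -m creep '[0,0,0,0,0,0,0,0,0,0,0,18,0,0,0,18,0,0,0,18,0,0,0,18,0,0,0,18,0,0,0,18,0,0,0,18,0,0,0,18,0,0,0,18,0,0,0,18,0,0,0,18,0,0,0,18,0,0,0,18,0,0,0,18,0,0,0,18]'; python3 go.py;  python3 -m creep '[0,0,0,0,0,0,0,0,0,0,0,0,0,0,0,0,0,0,0,0,0,0,0,0,0,0,0,0,0,0,0,0,0,0,0,0]' 240 30;python3 go.py
```

```text
time: 65.57
eef_pos: [0.6338, -0.2373, 0.0348]
tcp_rot: [0.707, 0.707, 0.0, 0.001]
contact_force: [0.8, 0.1, -0.4]
opening: 0.568
t 65.57 p [ 633.78 -237.31   34.83] yaw 89.99 F [ 0.8  0.1 -0.4] op 0.568
time: 66.32
eef_pos: [0.634, -0.2373, 0.035]
tcp_rot: [0.707, 0.707, 0.0, 0.001]
contact_force: [-0.4, 0.1, 6.9]
opening: 0.196
t 66.32 p [ 633.96 -237.33   34.99] yaw 89.98 F [-0.4  0.1  6.9] op 0.196
time: 66.48
eef_pos: [0.6329, -0.2368, 0.0331]
tcp_rot: [0.707, 0.707, -0.0, -0.0]
contact_force: [-0.4, -0.5, -0.9]
opening: 0.466
time: 67.9
eef_pos: [0.633, -0.2369, 0.0334]
tcp_rot: [1.0, 0.001, -0.0, -0.0]
contact_force: [-0.1, -0.1, 0.3]
opening: 0.528
t 67.9 p [ 633.03 -236.93   33.4 ] yaw 0.09 F [-0.1 -0.1  0.3] op 0.528
time: 68.65
eef_pos: [0.6333, -0.2371, 0.0339]
tcp_rot: [1.0, -0.0, 0.0, 0.0]
contact_force: [0.1, -0.6, -0.1]
opening: 0.19
t 68.65 p [ 633.3  -237.07   33.88] yaw -0.02 F [ 0.1 -0.6 -0.1] op 0.19
```

```bash
python3 -m creep '[0,0,-1,0,0,0,-2.5,0,0,0,-4,0,0,0,-5.5,0,0,0,-6.7,0,-0.2,-1.5,-6.7,0,-0.4,-3,-6.7,0,-0.6,-4.5,-6.7,0,-0.8,-6,-6.7,0,-1,-7.5,-6.7,0,-1.2,-9,-6.7,0,-1.4,-10.5,-6.7,0,-1.64,-12,-6.7,0,-1.64,-12,-6.5,0,-1.64,-12,-6.1,0,-1.64,-12,-6.1,0]'; python3 -m creep '[0,0,0,0,0,0,0,0,0,0,0.1,0,0,0,0.1,0,0,0,0.1,0,0,0,0.1,0]'; python3 go.py 592.1 62.9 183.5; python3 -m creep '[0,0,0.15,0,0,0,0.28,0,0,0,0.28,0,0,0,0.28,0]'; python3 go.py 592.1 62.9 176.5
```

```text
time: 69.98
eef_pos: [0.5911, 0.0629, 0.1837]
tcp_rot: [1.0, 0.0, -0.002, 0.0]
contact_force: [0.4, -0.6, -0.8]
opening: 0.191
time: 70.48
eef_pos: [0.5926, 0.0625, 0.184]
tcp_rot: [1.0, -0.001, 0.0, -0.0]
contact_force: [-0.9, 0.3, -0.4]
opening: 0.193
units [-0.019 -0.016  0.019] turn 0
t 70.48 p [592.57  62.49 183.97] yaw -0.06 F [-0.9  0.3 -0.4] op 0.193
time: 70.82
eef_pos: [0.592, 0.063, 0.1762]
tcp_rot: [1.0, -0.0, -0.001, -0.0]
contact_force: [0.3, -0.7, -0.9]
opening: 0.189
units [ 0.002  0.005 -0.01 ] turn 0
t 70.82 p [592.05  63.03 176.25] yaw -0.02 F [ 0.3 -0.7 -0.9] op 0.189
```

```bash
python3 -m creep '[0,0,0.15,0,0,0,0.3,0,0,0,0.42,0,0,0,0.52,0,0,0,0.52,0,0,0,0.52,0]'; python3 go.py; python3 -m creep '[0,0,0.03,0,0,0,0.06,0,0,0,0.06,0,0,0,0.06,0]'; python3 -m creep '[0,0,0,0,0,0,0,0,0,0,0,0]' 160; python3 -m creep '[0,0,-0.6,0,0,0,-1.2,0,0,0,-1.2,0,0,0,-1.2,0,0,0,-1.2,0,0,0,-1.2,0,0,0,-1.2,0]' 255; python3 -m creep '[0,0,0.3,0,0,0,0.5,0,0,0,0.6,0,0,0,0.66,0,0,0,0.7,0,0,0,0.7,0]'; python3 go.py
```

```text
time: 71.32
eef_pos: [0.5923, 0.063, 0.1636]
tcp_rot: [1.0, -0.0, -0.0, -0.0]
contact_force: [-0.2, 0.9, -0.6]
opening: 0.19
t 71.32 p [592.29  62.97 163.6 ] yaw -0.02 F [-0.2  0.9 -0.6] op 0.19
time: 71.65
eef_pos: [0.5925, 0.0629, 0.1628]
tcp_rot: [1.0, -0.0, 0.0, 0.0]
contact_force: [-0.9, -0.0, 2.0]
opening: 0.186
time: 71.9
eef_pos: [0.5923, 0.0629, 0.1622]
tcp_rot: [1.0, -0.0, -0.0, 0.0]
contact_force: [-0.2, -0.2, 0.1]
opening: 0.376
time: 72.48
eef_pos: [0.5917, 0.063, 0.191]
tcp_rot: [1.0, -0.0, -0.001, -0.0]
contact_force: [0.5, -0.5, 0.2]
opening: -0.002
time: 72.98
eef_pos: [0.5924, 0.063, 0.1751]
tcp_rot: [1.0, -0.0, 0.0, 0.0]
contact_force: [-1.7, -0.2, 2.7]
opening: 0.001
t 72.98 p [592.41  62.98 175.07] yaw -0.02 F [-1.7 -0.2  2.7] op 0.001
```

Head top is at 175, so it is fully home. Lifting up and away for a final look.

```bash
python3 -m creep '[0,0,-1,0,0,0,-2,0,0,1.5,-2,0,-1,3,-2,0,-2,4.5,-2,0,-3,6,-2,0,-4,7.5,-2,0,-5,9,-2,0,-5,10.5,-2,0,-5,12,-2,0,-5,13,-2,0,-5,13,-2,0,-5,13,-2,0]'; python3 - <<'E'
from h import *
S=shot('side','f_s'); T=shot('top','f_t')
for n,im,rc in(('s',S,(225,405,110,280)),('t',T,(165,340,75,245))):
    a=im[rc[0]:rc[1],rc[2]:rc[3],::-1]; cv2.imwrite(f'pics/fz{n}.png',cv2.resize(a,None,fx=3.3,fy=3.3,interpolation=cv2.INTER_CUBIC))
E
```

```text
time: 74.07
eef_pos: [0.467, -0.2636, 0.2246]
tcp_rot: [1.0, -0.002, 0.0, -0.0]
contact_force: [0.1, 0.7, 0.3]
opening: 0.001
```

View pics/fzs.png

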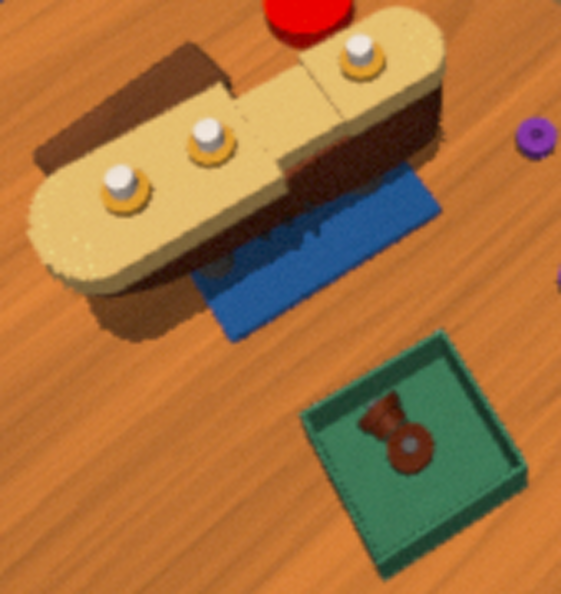

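View pics/f_t.png

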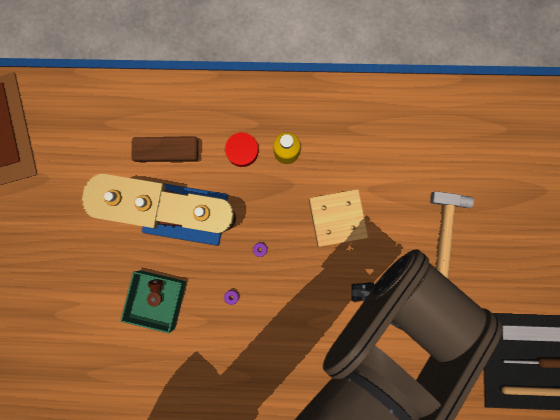

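The final pictures show three sockets with studs seated in the sole, in the top view at (111,197), (142,202) and (201,212). Both worn sockets are in the bin at (155,290), the rack is empty, and the purple rings, tin, bottle, brush and hammer are where they were. No brass is left on the bench.

```bash
python3 -c "
from plant import ctrl; print(ctrl.sign_off())"
```

```text
the job is handed in; nothing more can be done
None
```

The job is done and was handed in at about 74 s of the 210 s allowed. `sign_off` gives no verdict.

- **Worn sockets:** There were two, in the toe and heel holes. I lifted both out and dropped them in the green bin before touching any new part. One lies on its side in the bin, leaning on the other.
- **New sockets and studs:** All three brass sockets are in their own holes and each has a stud from the rack. Pressing with the shut fingers met each flange at 159.1 mm (expected 159) and each stud head at 175.1 mm (expected 175).
- **Final pictures:** They show three studs standing in three flanges and an empty rack. The purple rings, tin, bottle, brush and hammer are where they began.

**What disagreed:**
- The two cameras differed by about 2 mm. I used their average, and gripping the worn sockets in place bore it out.
- The heel socket caught on the hole's edge at about 5 N. It went in after I shifted it about 1 mm, with a side force of 5 N until I let go.
- Pressing the ball-hole stud read only 0.4 N at the right height, against 3 N at the other two. It had already met 4 N as it was pushed in, so I took it as fully home.

I saw no socket get knocked aside during the run.

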